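# Load the tilting table with lug plates, set it and start the extractor

## Task

Set the lug plates up for grinding: first bring the tilted fixture table level, then lower every lug plate that is there over a free pair of its pins until it lies flush on the table. When all are on, tilt the table 30 degrees away from its handle and turn it so that it squarely faces the extractor nozzle (the handle pointing straight away from it), with the plates still seated. Only then start the extractor by throwing its switch lever fully over, away from you; leave the brush, the disc stack and the bottle where they are.

Things in the scene. Friction and masses are not known exactly. Their poses are not given: they have to be found in the camera images.
- turntable (a joint): Swivel of the fixture table about the vertical axis through hub, rad, stiff (stays where left), range -1 to 1, positive anticlockwise seen from above. Moved by pulling the handle sideways round the axis.
- tilter (a joint): Tilt of the fixture table about the horizontal axis through hub (along the hub's y axis), rad, stiff (stays where left), range -0.15 to 0.9. 0 is level; positive raises the handle edge, so that the face leans away from the handle, toward the hub's +x. Moved by lifting or lowering the handle.
- hub (a point): Point where the swivel and tilt axes cross, 100 mm above the bench. Its frame turns with the turntable only: x points from the handle side to the far side (the way the tilted table faces), y along the tilt axis, z up.
- face (a point): Centre of the top face of the aluminium fixture table (120 x 285 x 12 mm, long side along its y), 15 mm above the hub when level; its frame turns with swivel and tilt, z out of the face.
- handle (a point): Middle of the table's black grip bar, a round bar 16 mm thick, 100 mm long along the table's y, 135 mm from the hub on the -x side, level with the tilt axis when the table is level. 67 mm of free space between bar and table edge, with an arm at each end of the bar (12 mm thick, at y = +-50 mm).
- pins0 (a point): First of three pairs of locating pins, on the face, 95 mm to -y of its centre: the point at face height midway between the two pins. The pins stand at 28 mm to either side of it along the table's y; each is 10 mm thick, 25 mm tall, tapered over the top 7 mm.
- pins1 (a point): Second pair of pins, at the centre of the face, same shape.
- pins2 (a point): Third pair of pins, 95 mm to +y of the face centre, same shape.
- mouth (a point): Centre of the round mouth (90 mm across, 145 mm above the bench) of the dust extractor nozzle that stands on a round foot (120 mm across, its middle 45 mm behind the mouth) beyond the table; the nozzle is 190 mm tall and fixed. The mouth looks roughly toward the robot (its -x). The fixture table faces the nozzle when the mouth lies straight ahead on the hub's x axis.
- lug0: Steel lug plate, may be absent: base plate 60 (x) x 84 (y) x 8 mm with two 13 mm through holes at y = +-28 mm, and in its middle an upright lug 12 mm thick (x), 26 mm wide (y), round-topped, reaching 66 mm above the underside. Origin: centre of the underside, z up along the lug. Mass about 0.4 kg. Either way round fits.
- lug1: Another lug plate just like lug0, may be absent.
- lug2: Another lug plate just like lug0, may be absent.
- discs: Bystander: stack of flap discs, 116 mm across, 60 mm tall, origin at the underside.
- brush: Bystander: hand brush lying on the bench.
- bottle: Bystander: green drinks bottle, 64 mm across, 200 mm tall, origin at the underside.
- switch (a joint): Toggle lever of the extractor, rad: 0 is off (leaning 0.5 rad toward the robot side, the box's -x), 1.0 is on (leaning 0.5 rad the other way, to its +x). It stays where it is left and takes about 1 N at the tip.
- switch_tip (a point): Centre of the black ball (26 mm across) at the end of the toggle lever, 80 mm from its pivot; the pivot is 22 mm above the bench on a grey box 70 x 50 x 25 mm. The lever swings about the point's y axis, so its x axis is level at mid-swing.

How it is judged (in metres and radians):
On the way, in this order (a step that is already met when the one before it is completed fails the run):
1. the fixture table is level (value of joint tilter between -0.06 and 0.06 rad), for 0.2 s.
2. every lug plate present lies flush over a pair of pins, released, with the table level (all of step 1 and ((distance between lug0 and pins0 below 0.005 m and angle between the z axis of lug0 and the z axis of pins0, either way round below 0.05 rad) or (distance between lug0 and pins1 below 0.005 m and angle between the z axis of lug0 and the z axis of pins1, either way round below 0.05 rad) or (distance between lug0 and pins2 below 0.005 m and angle between the z axis of lug0 and the z axis of pins2, either way round below 0.05 rad)) and ((distance between lug1 and pins0 below 0.005 m and angle between the z axis of lug1 and the z axis of pins0, either way round below 0.05 rad) or (distance between lug1 and pins1 below 0.005 m and angle between the z axis of lug1 and the z axis of pins1, either way round below 0.05 rad) or (distance between lug1 and pins2 below 0.005 m and angle between the z axis of lug1 and the z axis of pins2, either way round below 0.05 rad)) and ((distance between lug2 and pins0 below 0.005 m and angle between the z axis of lug2 and the z axis of pins0, either way round below 0.05 rad) or (distance between lug2 and pins1 below 0.005 m and angle between the z axis of lug2 and the z axis of pins1, either way round below 0.05 rad) or (distance between lug2 and pins2 below 0.005 m and angle between the z axis of lug2 and the z axis of pins2, either way round below 0.05 rad)) and not (contact force between lug0 and the fingers above 0.1 N) and not (contact force between lug1 and the fingers above 0.1 N) and not (contact force between lug2 and the fingers above 0.1 N)), for 0.2 s.
3. the table is tilted 30 degrees and faces the nozzle, every plate present seated, the switch still off (value of joint tilter between 0.4436 and 0.6036 rad and y of mouth in the frame of hub between -0.025 and 0.025 m and x of mouth in the frame of hub above 0.1 m and ((distance between lug0 and pins0 below 0.005 m and angle between the z axis of lug0 and the z axis of pins0, either way round below 0.05 rad) or (distance between lug0 and pins1 below 0.005 m and angle between the z axis of lug0 and the z axis of pins1, either way round below 0.05 rad) or (distance between lug0 and pins2 below 0.005 m and angle between the z axis of lug0 and the z axis of pins2, either way round below 0.05 rad)) and ((distance between lug1 and pins0 below 0.005 m and angle between the z axis of lug1 and the z axis of pins0, either way round below 0.05 rad) or (distance between lug1 and pins1 below 0.005 m and angle between the z axis of lug1 and the z axis of pins1, either way round below 0.05 rad) or (distance between lug1 and pins2 below 0.005 m and angle between the z axis of lug1 and the z axis of pins2, either way round below 0.05 rad)) and ((distance between lug2 and pins0 below 0.005 m and angle between the z axis of lug2 and the z axis of pins0, either way round below 0.05 rad) or (distance between lug2 and pins1 below 0.005 m and angle between the z axis of lug2 and the z axis of pins1, either way round below 0.05 rad) or (distance between lug2 and pins2 below 0.005 m and angle between the z axis of lug2 and the z axis of pins2, either way round below 0.05 rad)) and value of joint switch below 0.3 rad), for 0.2 s.
At the end, for the whole second after the job is handed in: Table tilted 30 degrees (within 4.5) and facing the nozzle (mouth within 25 mm of the hub's x axis); every lug plate present flush on a pair of pins (within 5 mm of the pair's point, parallel within 0.05 rad) and at rest; switch lever over (above 0.85 of 1.0 rad) (value of joint tilter between 0.4436 and 0.6036 rad and y of mouth in the frame of hub between -0.025 and 0.025 m and x of mouth in the frame of hub above 0.1 m and velocity of joint tilter between -0.02 and 0.02 rad/s and value of joint switch above 0.85 rad and ((distance between lug0 and pins0 below 0.005 m and angle between the z axis of lug0 and the z axis of pins0, either way round below 0.05 rad) or (distance between lug0 and pins1 below 0.005 m and angle between the z axis of lug0 and the z axis of pins1, either way round below 0.05 rad) or (distance between lug0 and pins2 below 0.005 m and angle between the z axis of lug0 and the z axis of pins2, either way round below 0.05 rad)) and ((distance between lug1 and pins0 below 0.005 m and angle between the z axis of lug1 and the z axis of pins0, either way round below 0.05 rad) or (distance between lug1 and pins1 below 0.005 m and angle between the z axis of lug1 and the z axis of pins1, either way round below 0.05 rad) or (distance between lug1 and pins2 below 0.005 m and angle between the z axis of lug1 and the z axis of pins2, either way round below 0.05 rad)) and ((distance between lug2 and pins0 below 0.005 m and angle between the z axis of lug2 and the z axis of pins0, either way round below 0.05 rad) or (distance between lug2 and pins1 below 0.005 m and angle between the z axis of lug2 and the z axis of pins1, either way round below 0.05 rad) or (distance between lug2 and pins2 below 0.005 m and angle between the z axis of lug2 and the z axis of pins2, either way round below 0.05 rad)) and linear speed of each of lug0, lug1, lug2 below 0.02 m/s); the robot touches nothing.
It fails at once if the disc stack is moved more than 30 mm (distance of discs from where it was at the start of the episode above 0.03 m).
It fails at once if the brush is moved more than 30 mm (distance of brush from where it was at the start of the episode above 0.03 m).
It fails at once if the bottle is moved more than 30 mm (distance of bottle from where it was at the start of the episode above 0.03 m).
Of lug0, lug1, lug2 only 2 to 3 are there at a start; the rules pass over those that are not, and their reading is None.
At some moment in a run one of lug0, lug1, lug2 may be knocked a few centimetres aside while the robot is not near it.
Once in a run the grip may slacken for a moment while it holds something.
It also fails if it takes over 208 s, if anything falls off the work surface, if the arm or the gripper's body presses on something with over 40 N, if the wrist force passes 120 N, or if a joint passes its speed limit or range.

## Robot

A 6-joint arm with a two-finger parallel gripper is mounted at the origin on the work surface. World frame = base frame: x ahead of the robot, y to its left, z up, the work surface at z = 0. Lengths are in mm, angles in degrees, forces in N, time in s.
With the tool pointing down it reaches from about 250 to 725 mm from the base axis. Payload 4 kg.
Tool frame: the origin (TCP) lies midway between the tips of the shut fingers; the grasp point (between the pads) lies 19 mm behind it; z points along the fingers, y is the direction in which the jaws open and shut (so a half turn about z gives the same grasp; the last joint's range is limited). The gripper opens to 85 mm and grips with 20 to 120 N. Pads are 22 mm wide; open, the fingers measure 114 mm over their backs; the gripper's body (76 mm by 85 mm) begins 54 mm behind the grasp point. The pads swing forward as they close: fully open they stand 13 mm farther back than shut.
Start: joints at [-64.229, 13.785, 0.286, 76.501, 0, 90], TCP at [217.391, -450.267, 231.306] pointing down, gripper open.
Joint ranges: [-155.79, 155.79], [-60.16, 107.12], [-62.33, 73.08], [-114, 123.19], [-81.49, 82.49], [-180, 180]. Speed limits (degrees/s): [159.86, 159.86, 180, 180, 180, 180].

## Interface

Orientations are given as a 3x3 rotation matrix whose columns are the frame's x, y, z axes.
In Python, from workcell import robot gives the robot as it stands.
- The arm moves only by the tool step_arm, never from a script. Its argument "deltas" is text: rows parted by semicolons, each of 7 numbers parted by spaces: the shift along the tool's x, y, z in cm, then the turn, a rotation vector about the tool's x, y, z in rad, then the closure, from 0 (fully open) to 1 (shut). A call has 1 to 10 rows; each row is the pose to reach, as a shift and turn from the pose measured when the call began, along the tool's axes at that moment; what a row does not reach only later rows make up. A row lasts 1/10 s, in which the tool goes at most 50 mm and 8.59 degrees, less where a joint would pass 70% of its speed; a pose out of reach is approached as far as the arm can. A call with a gripper value outside its range is refused whole. The fingers move at their own pace and stop on an object; "newtons" is the grip in N (left out, the last holds). Time passes only in rows, so rows that repeat a pose let the fingers close. It gives the time, the measured TCP pose, the force and the opening at its end, in the units of the state.
- robot.sense(): the state, without advancing time (a new reading comes with each control period).
- robot.get_image(name): name is "side" or "top"; returns (picture, depth): 384x512x3 uint8, blue, green, red; 384x512 float32, mm along the optical axis (not along the pixel's ray), 0 where there is no reading.
- robot.camera_params(name): a dict with "K" (3x3 intrinsics, pixels), "extrinsics" (4x4, takes a point from world to camera coordinates). Camera axes: x right, y up, looking along -z (the intrinsics and any distortion apply to the point x, -y, -z); pixel columns grow to the right and rows downward; lengths in mm; the calibration is good to about 2 mm. A picture is of the moment at which its call begins. camera_params takes no time and is no camera call.
- robot.finish_job(): hands the job in, once; it reports no verdict.
Trained networks look in the newest picture that a camera, given by its name, has taken for a name from the list of things; names that differ only in an ending like _2 or _b are one class to them, and where a whole thing is asked for, a point or a joint stands for the part that bears it (a point fixed in the world has none). Each returns a list of dicts, best first, with "p" (0 to 1); they miss things now and then, are a little off and sometimes report something else, mostly with a low value. They report only what shows in the picture. A call takes as long as a camera call.
- robot.find_in(camera, name): "pixel" ([column, row] in pixels, amid what is visible of it).
The state is a dict: "time": time; "joint_positions": joint angles; "qvel": joint speeds; "joint_torque": joint torques, N m; "position": TCP position; "eef_rot": TCP orientation; "contact_force": force on the tool from outside, world axes, zero at the start; "ft_torque": the same for the moment, N m; "finger_gap": finger opening in mm.
Only numpy, scipy, OpenCV 4.12 (cv2) and the standard library are available. Lean on these libraries where they do the work, as an engineer would, in place of code of your own. Each camera call takes 0.05 s, during which the arm holds its last target.

## Working session

There is one attempt and no reset: what is moved stays moved. The work goes in short steps, Python scripts to look and compute and a tool call to move; the robot and the scene stay as the last step left them, time stands still between calls to the robot, and variables do not carry over. Pictures are saved under pics/ and viewed, and the job is handed in when it is done.

Besides the shell and the picture viewer there is one more tool, called after "Request:" as name(argument=value, ...) on one line, values as JSON. step_arm: Moves the arm, as the interface text tells. Its arguments: {"type":"object","properties":{"deltas":{"type":"string"},"newtons":{"type":"number"}},"required":["deltas"]}

```bash
ls; mkdir -p pics; python3 - <<'E'
from workcell import robot
import cv2,numpy as np
np.set_printoptions(precision=4,suppress=True)
for c in ("side","top"):
    im,d=robot.get_image(c); cv2.imwrite(f"pics/{c}0.png",im); np.save(f"pics/{c}0.npy",d)
    p=robot.camera_params(c); print(c,p)
s=robot.sense(); print(s)
E
```

```text
pics
side {'K': array([[416.9145,   0.    , 252.0268],
       [  0.    , 416.9145, 197.7195],
       [  0.    ,   0.    ,   1.    ]]), 'extrinsics': array([[  -0.7941,   -0.6078,    0.0018,  437.4112],
       [   0.3469,   -0.4508,    0.8225, -303.7554],
       [  -0.4991,    0.6538,    0.5688, -963.014 ],
       [   0.    ,    0.    ,    0.    ,    1.    ]])}
top {'K': array([[455.5197,   0.    , 252.3999],
       [  0.    , 455.5197, 190.6132],
       [  0.    ,   0.    ,   1.    ]]), 'extrinsics': array([[    0.0133,    -0.9997,    -0.0202,     1.3782],
       [    0.9802,     0.009 ,     0.1978,  -592.6356],
       [   -0.1975,    -0.0224,     0.98  , -1120.2811],
       [    0.    ,     0.    ,     0.    ,     1.    ]])}
{'time': 0.1, 'joint_positions': array([-64.2282,  13.8261,   0.22  ,  76.5001,  -0.0006,  89.9968]), 'qvel': array([ 0.0584, -0.0936,  0.1185,  0.0449, -0.0933, -0.0479]), 'joint_torque': array([ -0.0002, -37.3139,  25.301 ,   0.0109,  -0.    ,  -0.    ]), 'position': array([ 217.1456, -449.7581,  230.5086]), 'eef_rot': array([[ 0.9005,  0.4348, -0.0008],
       [ 0.4348, -0.9005,  0.0017],
       [-0.    , -0.0019, -1.    ]]), 'contact_force': array([ 0.0352, -0.2178,  0.0216]), 'ft_torque': array([ 0.0116, -0.0069,  0.0078]), 'finger_gap': 84.9790175828708}
```

View pics/side0.png

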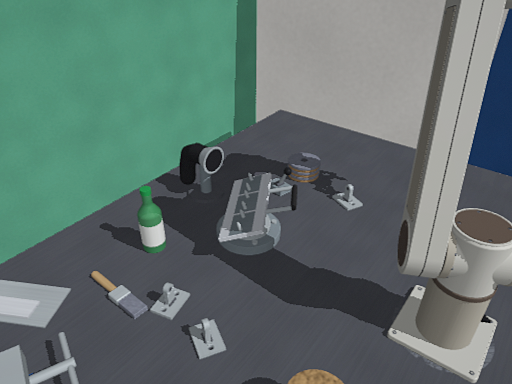

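View pics/top0.png

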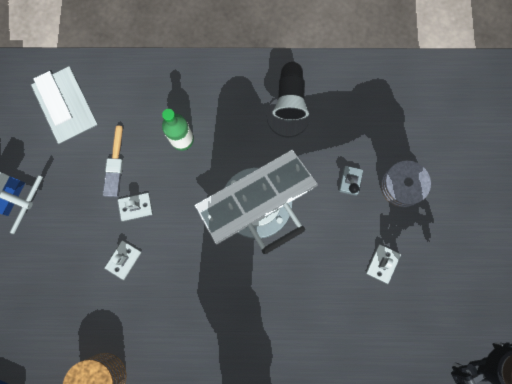

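The pictures show three lug plates (top view pixels (135,206), (123,260) and (383,263)) and the table at (257,197) with its handle at (283,238). The nozzle is at (290,108), the switch at (351,182) and the discs at (407,184). Next I'll turn the depth into positions.

```bash
cat > h.py <<'E'
from workcell import robot
import cv2,numpy as np
np.set_printoptions(precision=3,suppress=True)
def cloud(c,d,bgr=None):
    p=robot.camera_params(c);K=p["K"];E=p["extrinsics"]
    v,u=np.mgrid[:384,:512]
    x=(u-K[0,2])/K[0,0]*d; y=-(v-K[1,2])/K[1,1]*d
    P=np.stack([x,y,-d],-1)-E[:3,3]
    W=P@E[:3,:3]   # R^T applied
    W[d<=0]=np.nan
    return W
def proj(c,X):
    p=robot.camera_params(c);K=p["K"];E=p["extrinsics"]
    P=np.asarray(X)@E[:3,:3].T+E[:3,3]
    return np.stack([K[0,0]*P[...,0]/-P[...,2]+K[0,2],-K[1,1]*P[...,1]/-P[...,2]+K[1,2]],-1)
def grab(c,tag):
    im,d=robot.get_image(c); cv2.imwrite(f"pics/{c}{tag}.png",im); np.save(f"pics/{c}{tag}.npy",d)
    return im,d,cloud(c,d)
E
python3 - <<'E'
from h import *
for c,pts in (("top",[(135,206),(131,213),(123,260),(383,263),(257,197),(283,238),(291,105),(351,182),(353,188),(407,184),(175,130),(60,250),(300,300)]),("side",[(170,300),(207,338),(349,198),(295,197),(289,170),(213,159),(245,205),(400,250)])):
    W=cloud(c,np.load(f"pics/{c}0.npy"))
    for u,v in pts: print(c,u,v,W[v,u])
W=cloud("top",np.load("pics/top0.npy"))
# zoom crops
im=cv2.imread("pics/top0.png")
cv2.imwrite("pics/z1.png",cv2.resize(im[150:270,180:320],None,fx=5,fy=5,interpolation=cv2.INTER_CUBIC))
a=cv2.resize(im[185:285,95:160],None,fx=5.5,fy=5.5,interpolation=cv2.INTER_CUBIC)
b=cv2.resize(im[185:285,355:420],None,fx=5.5,fy=5.5,interpolation=cv2.INTER_CUBIC)
cv2.imwrite("pics/z2.png",np.hstack([a,b]))
E
```

```text
top 135 206 [552.894 317.508  36.719]
top 131 213 [537.255 332.997  15.822]
top 123 260 [412.277 343.146  24.674]
top 383 263 [ 412.705 -327.936   29.74 ]
top 257 197 [565.376  -4.738 115.315]
top 283 238 [461.768 -66.768 153.8  ]
top 291 105 [775.392 -84.189 189.38 ]
top 351 182 [ 618.571 -247.625   55.172]
top 353 188 [ 592.749 -242.739  102.654]
top 407 184 [ 614.195 -391.263   56.749]
top 175 130 [727.329 200.07  142.235]
top 60 250 [437.552 520.721   2.841]
top 300 300 [ 316.555 -117.794   -0.234]
side 170 300 [546.648 331.686  20.026]
side 207 338 [402.679 357.06   18.911]
side 349 198 [ 401.135 -327.06    19.771]
side 295 197 [448.906 -59.938 149.541]
side 289 170 [ 583.489 -239.886  101.175]
side 213 159 [767.258 -80.136 150.072]
side 245 205 [555.93   25.659 124.448]
side 400 250 [122.495  54.743 215.674]
```

```bash
python3 - <<'E'
from h import *
for c in("top","side"):
    for n in ["lug0","handle","mouth","switch_tip","discs","brush","bottle","pins1","face"]:
        print(c,n,[(np.round(r["pixel"],1),round(r["p"],2)) for r in robot.find_in(c,n)][:5])
E
```

```text
top lug0 [(array([379.9, 267.8]), 0.93), (array([134.9, 210.3]), 0.83), (array([121.6, 259.9]), 0.73)]
top handle [(array([260.1, 200.2]), 0.85)]
top mouth []
top switch_tip [(array([352.4, 187.6]), 0.61)]
top discs [(array([406. , 185.5]), 0.76), (array([260.2, 200.6]), 0.59), (array([176.2, 130.8]), 0.58), (array([354.5, 187.6]), 0.19)]
top brush [(array([114.1, 167.5]), 0.77), (array([258.8, 199.5]), 0.66)]
top bottle [(array([177.2, 130.6]), 0.57)]
top pins1 [(array([257. , 199.6]), 0.92)]
top face [(array([260.6, 197.8]), 0.88)]
side lug0 [(array([203.1, 336.4]), 0.91), (array([171.8, 299.9]), 0.77)]
side handle [(array([252.2, 204.4]), 0.62)]
side mouth [(array([202.1, 169.6]), 0.73)]
side switch_tip [(array([283.8, 174.1]), 0.55)]
side discs [(array([303.3, 166.2]), 0.92)]
side brush [(array([122.3, 294.6]), 0.55)]
side bottle [(array([150.9, 222.7]), 0.61)]
side pins1 [(array([249.1, 204.1]), 0.89), (array([121.6, 296.3]), 0.25)]
side face [(array([248.6, 207.8]), 0.9)]
```

View pics/z1.png

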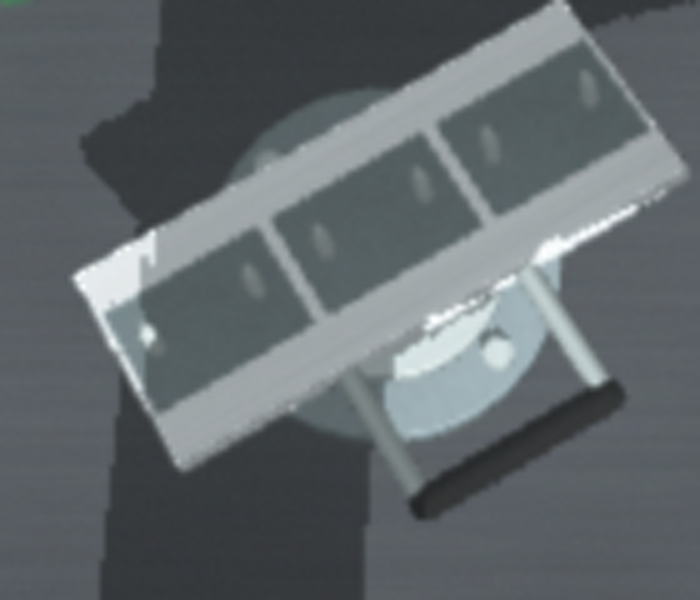

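View pics/z2.png

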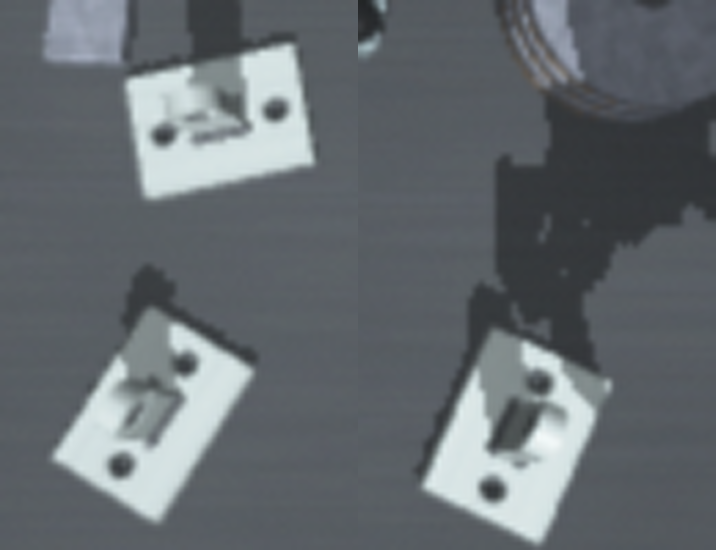

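```bash
cat >> h.py <<'E'
from scipy.optimize import least_squares
def Rt(sw,ti):
    cs,ss=np.cos(sw),np.sin(sw); ct,st=np.cos(ti),np.sin(ti)
    Rz=np.array([[cs,-ss,0],[ss,cs,0],[0,0,1]])
    Ry=np.array([[ct,0,st],[0,1,0],[-st,0,ct]])  # +: -x side up
    return Rz@Ry
def box_dist(q):
    # distance of local points to table solid surface (box) ; bar
    h=np.array([60,142.5,6]); a=np.abs(q-[0,0,9])-h
    out=np.linalg.norm(np.maximum(a,0),axis=-1)+np.minimum(a.max(-1),0)
    a2=np.stack([np.hypot(q[:,0]+135,q[:,2])-8,np.abs(q[:,1])-50],-1)
    bar=np.linalg.norm(np.maximum(a2,0),axis=-1)+np.minimum(a2.max(-1),0)
    return out,bar
def fit_table(Ws,x0):
    P=np.concatenate([W.reshape(-1,3) for W in Ws]); P=P[np.isfinite(P).all(1)]
    x=np.array(x0,float)
    for it,tol in enumerate((15,10,6,5,4)):
        q=(P-[x[0],x[1],100])@Rt(x[2],x[3])
        o,b=box_dist(q); m=np.minimum(abs(o),abs(b))<tol
        S=P[m]
        def f(x):
            q=(S-[x[0],x[1],100+x[4]])@Rt(x[2],x[3]); o,b=box_dist(q)
            return np.where(abs(o)<abs(b),o,b)
        if len(x)==4:x=np.r_[x,0]
        r=least_squares(f,x,loss='soft_l1',f_scale=1.5); x=r.x
    return x,m.sum(),np.sqrt(np.mean(f(x)**2))
E
python3 - <<'E'
from h import *
Wt=cloud("top",np.load("pics/top0.npy"));Ws=cloud("side",np.load("pics/side0.npy"))
x0=[560,0,-0.55+1e-9,0.38]
for W in ([Wt],[Ws],[Wt,Ws]):
  for sw in (0.55,-0.55): print(sw,fit_table(W,[560,-5,sw,0.38]))
E
```

```text
0.55 (array([569.286,  -1.906,   0.539,   0.329,   0.005]), np.int64(5211), np.float64(1.640307604905348))
-0.55 (array([569.319,  -1.932,   0.539,   0.328,  -0.005]), np.int64(5172), np.float64(1.6217501838945347))
0.55 (array([566.661,  -3.263,   0.536,   0.329,  -1.018]), np.int64(2459), np.float64(1.2287211687155324))
-0.55 (array([567.332,  -3.202,   0.541,   0.214,   1.149]), np.int64(1523), np.float64(2.134335719652362))
0.55 (array([568.312,  -1.988,   0.54 ,   0.329,  -0.371]), np.int64(7623), np.float64(1.7144753126443373))
-0.55 (array([568.073,  -2.758,   0.54 ,   0.292,  -0.097]), np.int64(4823), np.float64(1.681039603320113))
```

```bash
cat >> h.py <<'E'
from scipy.spatial.transform import Rotation as Ro
def Rdown(yaw): # tool y at world yaw (rad), z down
    y=np.array([np.cos(yaw),np.sin(yaw),0]); z=np.array([0,0,-1.]); return np.stack([np.cross(y,z),y,z],1)
def delta(pos,yaw,show=True,from_=None,pick=True):
    s=robot.sense(); p,R=(s["position"],s["eef_rot"]) if from_ is None else from_
    if pick:
        c=[Ro.from_matrix(R.T@Rdown(yaw+k)) for k in (0,np.pi)]
        r=min(c,key=lambda r:r.magnitude())
    else: r=Ro.from_matrix(R.T@Rdown(yaw))
    sh=R.T@(np.array(pos)-p)/10
    v=r.as_rotvec()
    if show: print("shift cm",np.round(sh,2),"rot",np.round(v,3),"rows>=",max(np.linalg.norm(sh)/5,np.degrees(np.linalg.norm(v))/8.59).round(1))
    return sh,v
E
python3 - <<'E'
from h import *
sw=.54;hub=np.array([568.5,-2,100])
ti=.329
b=hub+Rt(sw,ti)@[-135,0,0]; print(b)
delta([b[0],b[1],225],sw,pick=False)
delta([b[0],b[1],225],sw+np.pi,pick=False)
# nozzle mouth ring
W=cloud("top",np.load("pics/top0.npy"));im=cv2.imread("pics/top0.png")
cv2.imwrite("pics/z3.png",cv2.resize(im[55:145,250:340],None,fx=6,fy=6,interpolation=cv2.INTER_CUBIC))
im=cv2.imread("pics/side0.png")
cv2.imwrite("pics/z4.png",cv2.resize(im[130:215,165:250],None,fx=6,fy=6,interpolation=cv2.INTER_CUBIC))
E
```

```text
[458.92  -67.686 143.618]
shift cm [ 38.38 -23.95   0.63] rot [ 0.     0.    -1.661] rows>= 11.1
shift cm [ 38.38 -23.95   0.63] rot [ 0.    -0.     1.481] rows>= 9.9
```

View pics/z3.png

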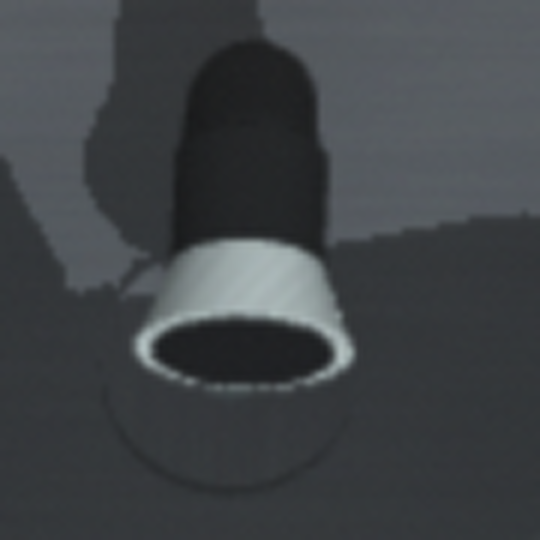

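View pics/z4.png

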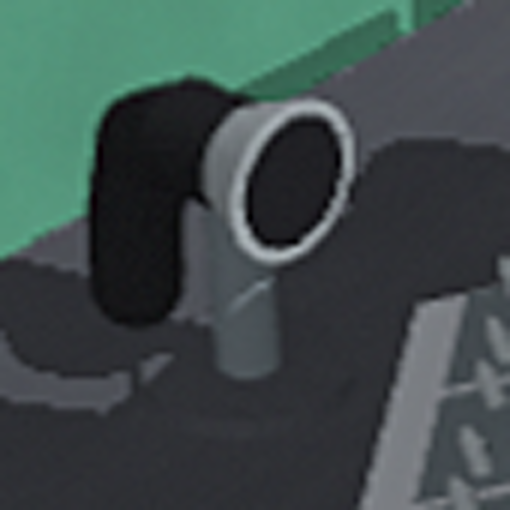

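```bash
python3 - <<'E'
from h import *
A=[];px={"top":(290.2,113.3),"side":(213.3,159.7)}
r=least_squares(lambda X:np.concatenate([proj(c,X)-px[c] for c in px]),[770,-80,145])
print(r.x,r.fun); m=r.x; print(np.arctan2(m[1]+2,m[0]-568.5))
E
```

```text
[771.685 -85.232 143.906] [ 0.074  0.115 -0.168 -0.045]
-0.38878744450264413
```

Request:
step_arm(deltas="19 -12 0.3 0 0 -0.83 0; 38.4 -24 0.6 0 0 -1.66 0; 38.4 -24 0.6 0 0 -1.66 0; 38.4 -24 0.6 0 0 -1.66 0; 38.4 -24 0.6 0 0 -1.66 0; 38.4 -24 0.6 0 0 -1.66 0; 38.4 -24 0.6 0 0 -1.66 0; 38.4 -24 0.6 0 0 -1.66 0; 38.4 -24 0.6 0 0 -1.66 0; 38.4 -24 0.6 0 0 -1.66 0")

```text
time: 2.0
position: [461.5, -62.5, 225.2]
eef_rot: [[-0.383, 0.924, 0.002], [0.924, 0.383, 0.001], [0.001, 0.002, -1.0]]
contact_force: [-0.2, -0.8, 0.1]
finger_gap: 85.5
```

```bash
python3 - <<'E'
from h import *
delta([459,-68,225],.54);delta([459,-68,123],.54)
E
```

```text
shift cm [-0.42 -0.44  0.02] rot [ 0.002 -0.001 -0.147] rows>= 1.0
shift cm [-0.42 -0.46 10.22] rot [ 0.002 -0.001 -0.147] rows>= 2.0
```

Request:
step_arm(deltas="-0.4 -0.4 0 0 0 -0.147 0; -0.4 -0.4 0 0 0 -0.147 0; -0.4 -0.4 0 0 0 -0.147 0; -0.4 -0.4 4 0 0 -0.147 0; -0.4 -0.4 7 0 0 -0.147 0; -0.4 -0.4 10 0 0 -0.147 0; -0.4 -0.4 10 0 0 -0.147 0; -0.4 -0.4 10 0 0 -0.147 0", newtons=60)

```text
time: 2.8
position: [459.2, -68.0, 125.6]
eef_rot: [[-0.512, 0.859, 0.001], [0.859, 0.512, 0.002], [0.001, 0.002, -1.0]]
contact_force: [-0.2, -0.0, 0.7]
finger_gap: 85.4
```

```bash
python3 - <<'E'
from h import *
im,d,W=grab("top","1");im2,d2,W2=grab("side","1")
cv2.imwrite("pics/z5.png",np.hstack([cv2.resize(im[150:280,200:340],None,fx=3,fy=3),cv2.resize(im2[150:280,200:320],None,fx=3,fy=3)]))
E
```

```text
(no output)
```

View pics/z5.png

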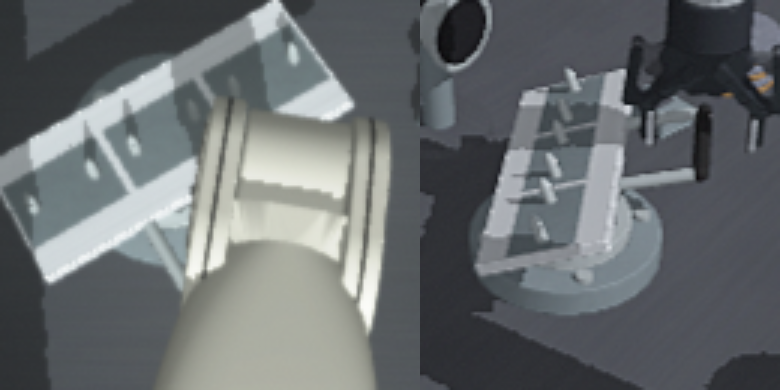

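Request:
step_arm(deltas="0 0 0 0 0 0 1; 0 0 0 0 0 0 1; 0 0 0 0 0 0 1; 0 0 0 0 0 0 1; 0 0 0 0 0 0 1; 0 0 0 0 0 0 1; 0 0 0 0 0 0 1; 0 0 0 0 0 0 1", newtons=50)

```text
time: 3.7
position: [459.1, -69.1, 127.0]
eef_rot: [[-0.512, 0.859, 0.002], [0.859, 0.512, -0.002], [-0.002, 0.001, -1.0]]
contact_force: [-4.8, -3.1, 5.1]
finger_gap: 14.3
```

Request:
step_arm(deltas="0 -0.1 0.5 0 0 0 1; 0 -0.2 1 0 0 0 1; 0 -0.3 1.5 0 0 0 1; 0 -0.4 2 0 0 0 1; 0 -0.5 2.5 0 0 0 1; 0 -0.6 3 0 0 0 1; 0 -0.65 3.5 0 0 0 1; 0 -0.7 4 0 0 0 1; 0 -0.73 4.4 0 0 0 1; 0 -0.73 4.4 0 0 0 1")

```text
time: 4.7
position: [453.0, -72.8, 83.5]
eef_rot: [[-0.512, 0.859, 0.002], [0.859, 0.512, -0.001], [-0.002, 0.001, -1.0]]
contact_force: [-1.8, 0.3, 3.2]
finger_gap: 14.2
```

```bash
python3 - <<'E'
from h import *
im,d,W=grab("top","2");im2,d2,W2=grab("side","2")
print(robot.sense()["position"],fit_table([W,W2],[568.5,-2,.54,.02]))
cv2.imwrite("pics/z6.png",np.hstack([cv2.resize(im[150:280,200:340],None,fx=3,fy=3),cv2.resize(im2[150:280,200:320],None,fx=3,fy=3)]))
E
```

```text
[452.997 -72.813  83.468] (array([567.515,  -2.9  ,   0.538,   0.011,  -0.381]), np.int64(7480), np.float64(1.688336482946882))
```

View pics/z6.png

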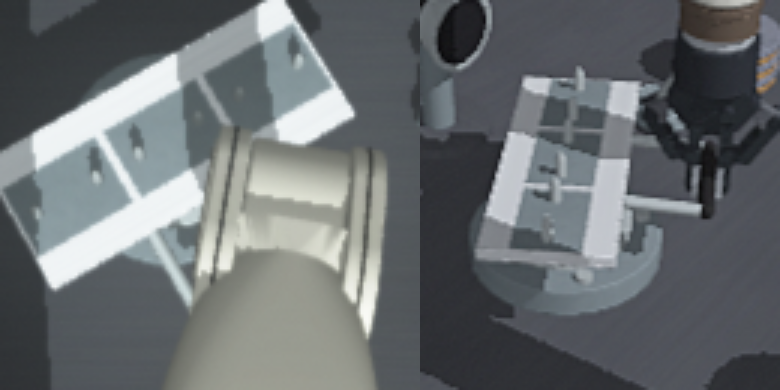

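```bash
python3 - <<'E'
from h import *
s=robot.sense();p=s["position"];hub=p[:2]+135*np.array([np.cos(.54),np.sin(.54)])
for k in np.linspace(.54,-.389,11)[1:]:
    sh,v=delta([*(hub-135*np.array([np.cos(k),np.sin(k)])),p[2]-1.5],k,show=False); print(k.round(3),sh.round(2),v.round(3))
E
```

```text
0.447 [1.25 0.06 0.15] [0.001 0.002 0.091]
0.354 [2.49 0.23 0.14] [0.001 0.002 0.184]
0.261 [3.72 0.51 0.14] [0.001 0.002 0.277]
0.168 [4.9  0.91 0.14] [0.002 0.002 0.37 ]
0.076 [6.05 1.42 0.14] [0.002 0.002 0.462]
-0.017 [7.15 2.03 0.14] [0.002 0.002 0.555]
-0.11 [8.18 2.74 0.14] [0.002 0.002 0.648]
-0.203 [9.14 3.54 0.13] [0.002 0.002 0.741]
-0.296 [10.03  4.43  0.13] [0.002 0.002 0.834]
-0.389 [10.83  5.4   0.13] [0.002 0.002 0.927]
```

Request:
step_arm(deltas="1.25 0.06 0.14 0 0 0.091 1; 2.49 0.23 0.14 0 0 0.184 1; 3.72 0.51 0.14 0 0 0.277 1; 4.9 0.91 0.14 0 0 0.37 1; 6.05 1.42 0.14 0 0 0.462 1; 7.15 2.03 0.14 0 0 0.555 1; 8.18 2.74 0.14 0 0 0.648 1; 9.14 3.54 0.14 0 0 0.741 1; 10.03 4.43 0.13 0 0 0.834 1; 10.83 5.4 0.13 0 0 0.927 1", newtons=60)

```text
time: 5.8
position: [442.6, 46.9, 82.3]
eef_rot: [[0.383, 0.924, -0.0], [0.924, -0.383, -0.005], [-0.005, 0.002, -1.0]]
contact_force: [-3.8, -4.3, 7.5]
finger_gap: 14.2
```

Request:
step_arm(deltas="0 0 0 0 0 0 1; 0 0 0 0 0 0 1; 0 0 0 0 0 0 1")

```text
time: 6.1
position: [442.9, 47.8, 82.4]
eef_rot: [[0.381, 0.924, 0.001], [0.924, -0.381, -0.002], [-0.002, 0.002, -1.0]]
contact_force: [0.2, 5.8, 0.5]
finger_gap: 14.1
```

```bash
python3 - <<'E'
from h import *
im,d,W=grab("top","3");im2,d2,W2=grab("side","3")
print(robot.sense()["position"],fit_table([W,W2],[568.,-2.5,-.389,.01]))
cv2.imwrite("pics/z7.png",np.hstack([cv2.resize(im[150:280,200:340],None,fx=3,fy=3),cv2.resize(im2[150:280,200:320],None,fx=3,fy=3)]))
E
```

```text
[442.933  47.775  82.357] (array([567.201,  -3.055,  -0.388,   0.005,  -0.269]), np.int64(6889), np.float64(1.7153629987024244))
```

View pics/z7.png

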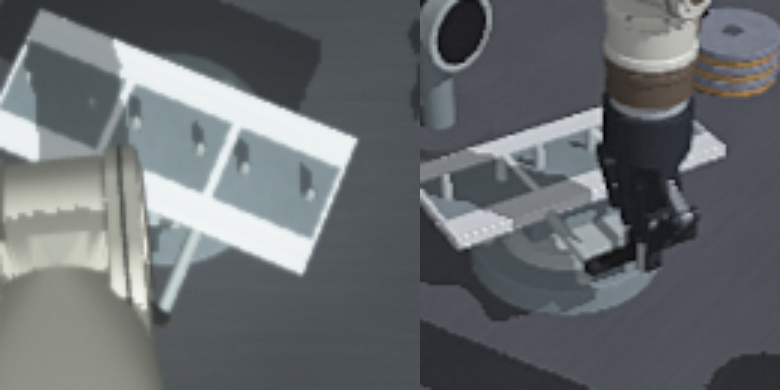

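Request:
step_arm(deltas="0 0 0 0 0 0 0; 0 0 0 0 0 0 0; 0 0 0 0 0 0 0; 0 0 0 0 0 0 0; 0 0 0 0 0 0 0; 0 0 -4 0 0 0 0; 0 0 -8 0 0 0 0; 0 0 -13 0 0 0 0; -3 -10 -16 0 0 0 0; -3 -12 -16 0 0 0 0")

```text
time: 7.2
position: [347.7, 61.5, 238.5]
eef_rot: [[0.383, 0.924, 0.005], [0.924, -0.383, -0.002], [0.0, 0.005, -1.0]]
contact_force: [-0.1, 0.3, 0.5]
finger_gap: 85.2
```

```bash
cat >> h.py <<'E'
def lug_dist(q):
    def bx(q,c,h):
        a=np.abs(q-c)-h; return np.linalg.norm(np.maximum(a,0),axis=-1)+np.minimum(a.max(-1),0)
    b=bx(q,[0,0,4],[30,42,4])
    # lug: 12 thick, 26 wide to z=53, round top radius 13
    dyz=np.where(q[:,2]>53,np.hypot(q[:,1],q[:,2]-53)-13,np.abs(q[:,1])-13)
    a=np.stack([np.abs(q[:,0])-6,dyz],-1)
    l=np.linalg.norm(np.maximum(a,0),axis=-1)+np.minimum(a.max(-1),0)
    return np.where(np.abs(b)<np.abs(l),b,l)
def fit_lug(Ws,x0,z0=0,rad=60,tols=(12,8,5,4)):
    # x=[x,y,yaw(of plate x)]
    P=np.concatenate([W.reshape(-1,3) for W in Ws]); P=P[np.isfinite(P).all(1)]
    P=P[(np.hypot(P[:,0]-x0[0],P[:,1]-x0[1])<rad)&(P[:,2]>z0+4.5)&(P[:,2]<z0+75)]
    best=None
    for y0 in ([x0[2]] if len(x0)>2 else np.arange(0,np.pi,np.pi/8)):
        x=np.array([x0[0],x0[1],y0])
        for tol in tols:
            loc=lambda x,P:(P-[x[0],x[1],z0])@Rt(x[2],0)
            S=P[np.abs(lug_dist(loc(x,P)))<tol]
            if len(S)<30: break
            x=least_squares(lambda x:lug_dist(loc(x,S)),x,loss='soft_l1',f_scale=1.5).x
        n=(np.abs(lug_dist(loc(x,P)))<3).sum()
        if best is None or n>best[1]: best=(x,n,len(P),np.sqrt(np.mean(lug_dist(loc(x,S))**2)) if len(S) else 0)
    return best
E
python3 - <<'E'
from h import *
im,d,W=grab("top","4");im2,d2,W2=grab("side","4")
print(robot.sense()["position"])
for ws in ([W],[W2],[W,W2]): print(fit_table(ws,[568.,-2.5,-.389,.01]))
for r in ([545,325],[405,350],[405,-327]):
    for ws in ([W],[W2],[W,W2]): print(fit_lug(ws,r))
cv2.imwrite("pics/a4.png",im)
E
```

```text
[342.564  61.543 238.046]
(array([569.456,  -1.138,  -0.39 ,   0.007,  -0.03 ]), np.int64(5515), np.float64(1.7709754131589812))
(array([566.773,  -3.333,  -0.395,   0.007,  -1.056]), np.int64(2832), np.float64(1.3482168354091537))
(array([567.454,  -3.011,  -0.394,   0.006,  -0.384]), np.int64(8353), np.float64(1.7080306521108657))
(array([556.491, 326.517,   0.217]), np.int64(559), 638, np.float64(1.6467489916781612))
(array([554.449, 325.568,   0.223]), np.int64(644), 672, np.float64(1.4107775312424427))
(array([554.898, 325.743,   0.222]), np.int64(1201), 1310, np.float64(1.5746091838829215))
(array([413.963, 349.696,   1.054]), np.int64(590), 677, np.float64(1.7166798997870925))
(array([411.906, 348.772,   1.054]), np.int64(796), 824, np.float64(1.4395406521759275))
(array([412.65 , 349.487,   1.055]), np.int64(1387), 1501, np.float64(1.5880862685560864))
(array([ 412.503, -334.765,    1.126]), np.int64(597), 666, np.float64(1.6606852296637118))
(array([ 409.365, -336.236,    1.071]), np.int64(272), 289, np.float64(1.5265972429588843))
(array([ 410.992, -335.43 ,    1.118]), np.int64(863), 955, np.float64(1.7010890964689238))
```

View pics/a4.png

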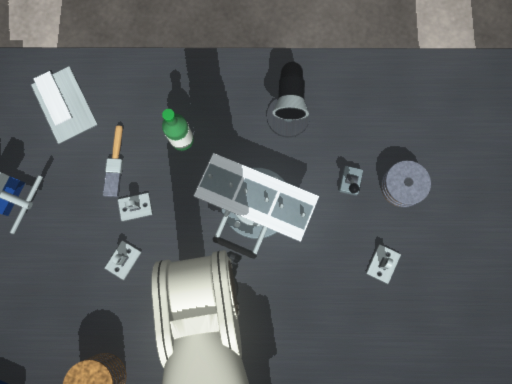

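```bash
python3 - <<'E'
from h import *
delta([411.5,-335.5,200],1.118-np.pi,pick=False);delta([411.5,-335.5,24],1.118-np.pi,pick=False)
print(robot.sense()["joint_positions"])
E
```

```text
shift cm [-34.1   21.45   3.89] rot [ 0.002 -0.     1.634] rows>= 10.9
shift cm [-34.08  21.43  21.49] rot [ 0.002 -0.     1.634] rows>= 10.9
[ 10.287  -3.858 -18.31   75.515  -0.117 122.614]
```

Request:
step_arm(deltas="-34.1 21.4 3.9 0 0 1.634 0.2; -34.1 21.4 3.9 0 0 1.634 0.3; -34.1 21.4 3.9 0 0 1.634 0.3; -34.1 21.4 3.9 0 0 1.634 0.3; -34.1 21.4 3.9 0 0 1.634 0.3; -34.1 21.4 3.9 0 0 1.634 0.3; -34.1 21.4 3.9 0 0 1.634 0.3; -34.1 21.4 3.9 0 0 1.634 0.3; -34.1 21.4 3.9 0 0 1.634 0.3; -34.1 21.4 3.9 0 0 1.634 0.3")

```text
time: 8.3
position: [410.6, -337.5, 198.2]
eef_rot: [[0.946, -0.324, -0.001], [-0.324, -0.946, -0.001], [-0.0, 0.001, -1.0]]
contact_force: [1.1, 0.8, 0.2]
finger_gap: 59.5
```

Request:
step_arm(deltas="0 0 0 0 0 0 0.3; 0 0 0 0 0 0 0.3; 0 0 0 0 0 0 0.3")

```text
time: 8.6
position: [410.7, -337.3, 198.1]
eef_rot: [[0.947, -0.322, -0.001], [-0.322, -0.947, -0.001], [-0.001, 0.001, -1.0]]
contact_force: [0.9, 0.1, 0.5]
finger_gap: 59.8
```

```bash
python3 - <<'E'
from h import *
print(robot.sense()["finger_gap"])
delta([411.5,-335.5,200],1.118-np.pi,pick=False);delta([411.5,-335.5,24],1.118-np.pi,pick=False)
E
```

```text
59.81635046318791
shift cm [ 0.02 -0.19 -0.19] rot [0.001 0.001 0.125] rows>= 0.8
shift cm [ 0.03 -0.21 17.41] rot [0.001 0.001 0.125] rows>= 3.5
```

Request:
step_arm(deltas="0 -0.2 0 0 0 0.125 0.3; 0 -0.2 4 0 0 0.125 0.3; 0 -0.2 8 0 0 0.125 0.3; 0 -0.2 12 0 0 0.125 0.3; 0 -0.2 15 0 0 0.125 0.3; 0 -0.2 17 0 0 0.125 0.3; 0 -0.2 17.2 0 0 0.125 0.3; 0 -0.2 17.2 0 0 0.125 0.3")

```text
time: 9.4
position: [411.3, -335.2, 26.3]
eef_rot: [[0.9, -0.436, -0.001], [-0.436, -0.9, -0.001], [-0.001, 0.001, -1.0]]
contact_force: [0.1, -0.5, 0.2]
finger_gap: 60.0
```

```bash
python3 - <<'E'
from h import *
delta([411.5,-335.5,24],1.118-np.pi,pick=False)
im,d,W=grab("top","5");im2,d2,W2=grab("side","5")
cv2.imwrite("pics/z8.png",np.hstack([cv2.resize(im[200:300,330:430],None,fx=4,fy=4),cv2.resize(im2[150:250,300:400],None,fx=4,fy=4)]))
E
```

```text
shift cm [0.03 0.02 0.23] rot [0.001 0.001 0.002] rows>= 0.0
```

View pics/z8.png

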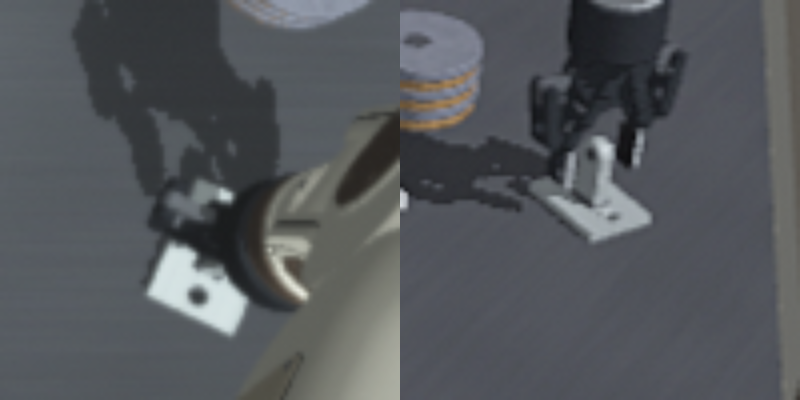

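Request:
step_arm(deltas="0 0 0.2 0 0 0 0.6; 0 0 0.2 0 0 0 1; 0 0 0.2 0 0 0 1; 0 0 0.2 0 0 0 1; 0 0 0.2 0 0 0 1; 0 0 0.2 0 0 0 1; 0 0 0.2 0 0 0 1; 0 0 0.2 0 0 0 1", newtons=90)

```text
time: 10.3
position: [412.8, -336.5, 26.5]
eef_rot: [[0.9, -0.436, 0.003], [-0.436, -0.9, -0.004], [0.004, 0.002, -1.0]]
contact_force: [-0.4, 0.4, 6.2]
finger_gap: 11.0
```

Request:
step_arm(deltas="0 0 -2 0 0 0 1; 0 0 -5 0 0 0 1; 0 0 -9 0 0 0 1; 0 0 -13 0 0 0 1; 0 0 -16 0 0 0 1; 0 0 -16 0 0 0 1; 0 0 -16 0 0 0 1")

```text
time: 11.0
position: [411.9, -335.7, 185.4]
eef_rot: [[0.9, -0.436, 0.001], [-0.436, -0.9, -0.003], [0.003, 0.002, -1.0]]
contact_force: [-0.7, -0.2, -5.7]
finger_gap: 11.3
```

```bash
cat >> h.py <<'E'
HUB=np.array([568.3,-3.2,100]); SW=-.391
def pin(k): return HUB+Rt(SW,0)@[0,(k-1)*95,15]
E
python3 - <<'E'
from h import *
s=robot.sense();print(s["finger_gap"],s["contact_force"],s["joint_positions"])
print([pin(k) for k in range(3)])
p=pin(0); delta([p[0],p[1],195],SW,pick=False); delta([p[0],p[1],185],SW,pick=False)
E
```

```text
11.341341366907558 [-0.735 -0.177 -5.704] [-39.14   18.549  -0.173  71.115  -0.067 166.728]
[array([532.094, -91.03 , 115.   ]), array([568.3,  -3.2, 115. ]), array([604.506,  84.63 , 115.   ])]
shift cm [  0.15 -27.25  -1.01] rot [ 0.003 -0.    -1.631] rows>= 10.9
shift cm [  0.14 -27.26  -0.01] rot [ 0.003 -0.    -1.631] rows>= 10.9
```

Request:
step_arm(deltas="0.1 -13 -1 0 0 -0.8 1; 0.1 -20 -1.2 0 0 -1.1 1; 0.1 -27.2 -1.2 0 0 -1.63 1; 0.1 -27.2 -1.2 0 0 -1.63 1; 0.1 -27.2 -1.2 0 0 -1.63 1; 0.1 -27.2 -1.2 0 0 -1.63 1; 0.1 -27.2 -1.2 0 0 -1.63 1; 0.1 -27.2 -1.2 0 0 -1.63 1; 0.1 -27.2 -1.2 0 0 -1.63 1; 0.1 -27.2 -1.2 0 0 -1.63 1")

```text
time: 12.0
position: [529.3, -90.7, 193.0]
eef_rot: [[0.493, 0.87, -0.006], [0.87, -0.493, -0.001], [-0.004, -0.004, -1.0]]
contact_force: [-0.8, -0.2, -4.9]
finger_gap: 10.7
```

Request:
step_arm(deltas="0 0 0 0 0 0 1; 0 0 0 0 0 0 1; 0 0 0 0 0 0 1")

```text
time: 12.3
position: [528.4, -90.6, 191.3]
eef_rot: [[0.495, 0.869, -0.009], [0.869, -0.495, -0.001], [-0.005, -0.007, -1.0]]
contact_force: [1.2, -0.5, -4.7]
finger_gap: 11.2
```

```bash
python3 - <<'E'
from h import *
s=robot.sense();print(s["finger_gap"],s["contact_force"],s["joint_positions"],s["position"])
p=pin(0); delta([p[0],p[1],195],SW,pick=False)
im,d,W=grab("top","6");im2,d2,W2=grab("side","6")
cv2.imwrite("pics/z9.png",np.hstack([cv2.resize(im[150:280,200:340],None,fx=3,fy=3),cv2.resize(im2[120:250,200:320],None,fx=3,fy=3)]))
E
```

```text
11.205440395752838 [ 1.207 -0.525 -4.744] [ -9.65   19.393   1.934  73.033  -0.14  110.015] [528.387 -90.598 191.334]
shift cm [ 0.14  0.34 -0.37] rot [-0.008  0.005 -0.127] rows>= 0.8
```

View pics/z9.png

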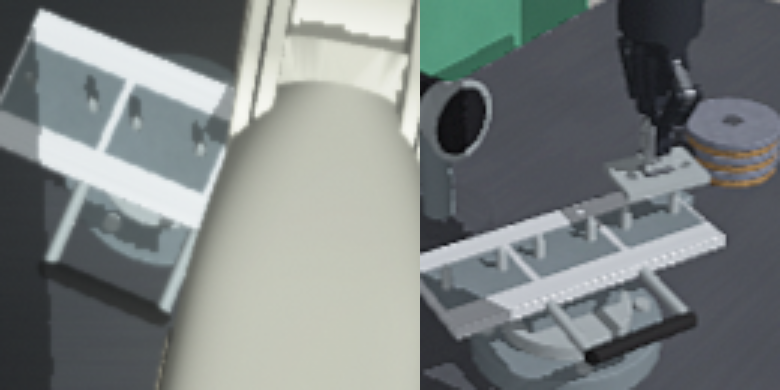

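Request:
step_arm(deltas="0.1 0.3 -0.3 0.0 0.0 -0.127 1; 0.1 0.3 -0.4 -0.008 0.005 -0.127 1; 0.1 0.3 -0.4 -0.008 0.005 -0.127 1; 0.1 0.3 -0.4 -0.008 0.005 -0.127 1")

```text
time: 12.8
position: [532.0, -91.3, 196.5]
eef_rot: [[0.382, 0.924, 0.003], [0.924, -0.382, -0.0], [0.001, 0.003, -1.0]]
contact_force: [-0.6, -0.7, -4.5]
finger_gap: 11.1
```

```bash
cat >> h.py <<'E'
def fit_lug3(W,x0):
    # x=[x,y,z,yaw,rx,ry] full 6d ; start x0=[x,y,z,yaw]
    P=W.reshape(-1,3); P=P[np.isfinite(P).all(1)]
    P=P[(np.linalg.norm(P-[x0[0],x0[1],x0[2]+15],axis=1)<60)&(P[:,2]>x0[2]-6)]
    x=np.r_[x0,0,0]
    loc=lambda x,P:(P-x[:3])@(Rt(x[3],0)@Ro.from_rotvec([x[4],x[5],0]).as_matrix())
    for tol in (10,7,4.5,4):
        S=P[np.abs(lug_dist(loc(x,P)))<tol]
        x=least_squares(lambda x:lug_dist(loc(x,S)),x,loss='soft_l1',f_scale=1.5).x
    return x,len(S),len(P),np.sqrt(np.mean(lug_dist(loc(x,S))**2))
def check(k,tag,under):
    s=robot.sense();p=s["position"];print("tcp",p,"yaw",np.arctan2(s["eef_rot"][1,1],s["eef_rot"][0,1]),"F",s["contact_force"],s["finger_gap"])
    im2,d2,W2=grab("side",tag)
    T,n,e=fit_table([W2],[566.8,-3.3,SW,.007]); print("table",T,n,e)
    L,n1,n2,e=fit_lug3(W2,[p[0]-1.5,p[1],p[2]-under,SW]); print("lug",L,n1,n2,e)
    tgt=np.array([T[0],T[1],100+T[4]])+Rt(T[2],T[3])@[0,(k-1)*95,15]
    print("lug rel. pin, in table axes",(L[:3]-tgt)@Rt(T[2],T[3]),"dyaw",L[3]-T[2], "lug-tcp",L[:3]-p)
    return im2
E
python3 - <<'E'
from h import *
im2=check(0,"7",26.5)
E
```

```text
tcp [531.962 -91.334 196.481] yaw -0.39193093353810554 F [-0.594 -0.734 -4.459] 11.055896045162543
table [566.737  -3.309  -0.393   0.008  -1.022] 2804 1.330356788076633
lug [529.682 -93.459 168.675  -0.389  -0.005  -0.001] 440 536 1.4476507597894877
lug rel. pin, in table axes [-0.233 -2.468 54.697] dyaw 0.004355093087189232 lug-tcp [ -2.28   -2.125 -27.807]
```

Request:
step_arm(deltas="0.24 0 0 0 0 0 1; 0.24 0.02 1 0 0 0 1; 0.24 0.02 2 0 0 0 1; 0.24 0.02 2.4 0 0 0 1; 0.24 0.02 2.4 0 0 0 1; 0.24 0.02 2.4 0 0 0 1")

```text
time: 13.45
position: [533.0, -89.2, 172.1]
eef_rot: [[0.382, 0.924, 0.002], [0.924, -0.382, -0.0], [0.001, 0.002, -1.0]]
contact_force: [1.0, -0.5, -4.6]
finger_gap: 10.8
```

```bash
python3 - <<'E'
from h import *
im2=check(0,"8",26.5)
cv2.imwrite("pics/z10.png",cv2.resize(im2[150:240,240:340],None,fx=6,fy=6,interpolation=cv2.INTER_CUBIC))
E
```

```text
tcp [533.005 -89.187 172.118] yaw -0.39154623277444295 F [ 1.    -0.532 -4.636] 10.754437251354133
table [566.863  -3.322  -0.392   0.007  -1.024] 2673 1.307999978386882
lug [530.877 -90.815 144.289  -0.407   0.001  -0.006] 427 519 1.3970867498982213
lug rel. pin, in table axes [-0.212  0.396 30.313] dyaw -0.015730425373075507 lug-tcp [ -2.128  -1.628 -27.829]
```

View pics/z10.png

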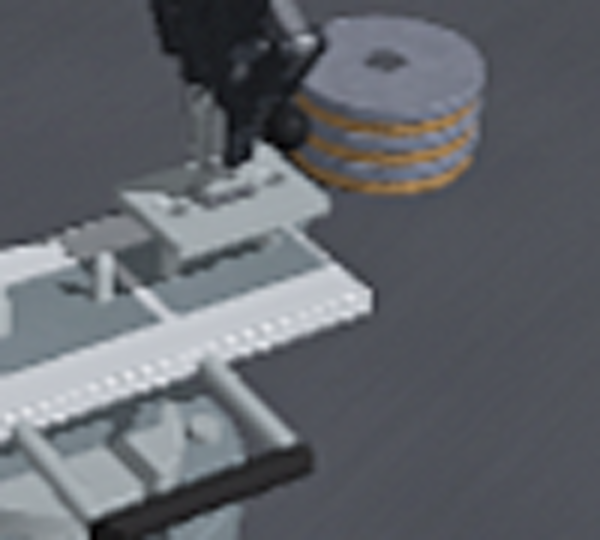

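Request:
step_arm(deltas="0 0 0.4 0 0 0 1; 0 0 0.7 0 0 0 1; 0 0 1 0 0 0 1; 0 0 1.2 0 0 0 1; 0 0 1.4 0 0 0 1; 0 0 1.6 0 0 0 1; 0 0 1.6 0 0 0 1")

```text
time: 14.2
position: [533.1, -89.2, 156.2]
eef_rot: [[0.382, 0.924, 0.002], [0.924, -0.382, -0.0], [0.001, 0.002, -1.0]]
contact_force: [-1.3, 0.3, -3.7]
finger_gap: 10.8
```

```bash
python3 - <<'E'
from h import *
im2=check(0,"9",26.5)
cv2.imwrite("pics/z11.png",cv2.resize(im2[150:240,240:340],None,fx=6,fy=6,interpolation=cv2.INTER_CUBIC))
E
```

```text
tcp [533.134 -89.212 156.163] yaw -0.39156887761676323 F [-1.274  0.338 -3.728] 10.77686615425401
table [566.686  -3.252  -0.392   0.006  -1.055] 2546 1.3006894595892542
lug [530.584 -91.069 128.381  -0.38   -0.007  -0.022] 429 516 1.5201401681173485
lug rel. pin, in table axes [ 0.05   0.052 14.437] dyaw 0.012517989704821653 lug-tcp [ -2.55   -1.856 -27.782]
```

View pics/z11.png

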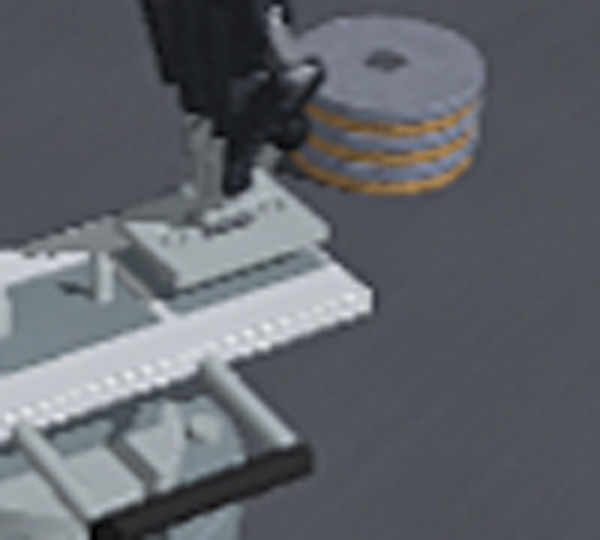

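Both pins are in their holes (pin tips show in the holes near (175,240) and (280,180) in the crop). I'll lower the remaining 14.5 mm.

Request:
step_arm(deltas="0 0 0.4 0 0 0 1; 0 0 0.8 0 0 0 1; 0 0 1.1 0 0 0 1; 0 0 1.3 0 0 0 1; 0 0 1.45 0 0 0 1; 0 0 1.45 0 0 0 1")

```text
time: 14.85
position: [533.3, -89.3, 141.9]
eef_rot: [[0.382, 0.924, 0.003], [0.924, -0.382, -0.0], [0.001, 0.003, -1.0]]
contact_force: [-0.5, 0.5, -5.1]
finger_gap: 10.6
```

```bash
python3 - <<'E'
from h import *
im2=check(0,"10",26.5)
E
```

```text
tcp [533.269 -89.256 141.889] yaw -0.3916800599644708 F [-0.544  0.457 -5.083] 10.564720668847894
table [566.652  -3.393  -0.391   0.008  -0.948] 2506 1.3914557756555934
lug [528.649 -89.456 113.987  -0.446  -0.001  -0.022] 468 759 1.729340389379975
lug rel. pin, in table axes [-2.435  0.949 -0.084] dyaw -0.05509454685430648 lug-tcp [ -4.619  -0.2   -27.902]
```

Request:
step_arm(deltas="0 0 0.1 0 0 0 1; 0 0 0.1 0 0 0 0.4; 0 0 0 0 0 0 0.3; 0 0 0 0 0 0 0.3; 0 0 0 0 0 0 0.3; 0 0 -3 0 0 0 0.3; 0 0 -7 0 0 0 0.3; 0 0 -10 0 0 0 0.3; 0 -10 -10 0 0 0 0.3; 0 -15 -10 0 0 0 0.3")

```text
time: 15.9
position: [441.6, -51.0, 242.6]
eef_rot: [[0.383, 0.924, 0.006], [0.924, -0.383, -0.001], [0.002, 0.006, -1.0]]
contact_force: [-0.6, 0.8, 1.8]
finger_gap: 59.9
```

```bash
cat >> h.py <<'E'
def seat(tag):
    im,d,W=grab("top",tag);im2,d2,W2=grab("side",tag)
    print(robot.sense()["position"],robot.sense()["contact_force"])
    for nm,w,x0 in (("top",W,[569.4,-1.2]),("side",W2,[566.8,-3.3])):
        T,n,e=fit_table([w],[*x0,SW,.007]); print(nm,"table",T)
        for k in range(3):
            t=np.array([T[0],T[1],100+T[4]])+Rt(T[2],T[3])@[0,(k-1)*95,15]
            P=w.reshape(-1,3);P=P[np.isfinite(P).all(1)];q=(P-t)@Rt(T[2],T[3])
            m=(abs(q[:,0])<30)&(abs(q[:,1])<42); up=(m&(q[:,2]>35)&(q[:,2]<75)).sum()
            mm=m&(abs(q[:,0])>12)&(q[:,2]>-10)&(q[:,2]<22)
            print(" pin",k,"lugpts",up,"plate height med",np.median(q[mm,2]).round(2) if mm.sum() else None,"spread",np.percentile(q[mm,2],[10,90]).round(1) if mm.sum() else "")
    return im,im2,W,W2
E
python3 - <<'E'
from h import *
im,im2,W,W2=seat("11")
cv2.imwrite("pics/z12.png",np.hstack([cv2.resize(im[150:280,200:340],None,fx=3,fy=3),cv2.resize(im2[120:250,200:320],None,fx=3,fy=3)]))
for r in ([545,325],[405,350]):
    for ws in ([W],[W2],[W,W2]): print(fit_lug(ws,r))
E
```

```text
[433.07  -49.237 240.126] [ 0.607 -1.12   0.052]
top table [568.799  -2.38   -0.4     0.007   0.057]
 pin 0 lugpts 0 plate height med None spread 
 pin 1 lugpts 0 plate height med 0.35 spread [-2.6  2.8]
 pin 2 lugpts 0 plate height med 0.15 spread [-2.5  2.6]
side table [566.793  -3.073  -0.392   0.007  -0.989]
 pin 0 lugpts 97 plate height med 6.79 spread [0.6 9.2]
 pin 1 lugpts 0 plate height med 0.12 spread [-1.6  1.8]
 pin 2 lugpts 0 plate height med 0.1 spread [-1.5  1.7]
(array([556.569, 327.198,   0.24 ]), np.int64(558), 642, np.float64(1.5854988045787275))
(array([554.391, 325.711,   0.242]), np.int64(654), 674, np.float64(1.4010865483176331))
(array([554.98 , 326.033,   0.238]), np.int64(1210), 1316, np.float64(1.5496361778475076))
(array([414.126, 349.775,   1.049]), np.int64(569), 683, np.float64(1.7288370925380305))
(array([411.799, 348.687,   1.055]), np.int64(786), 821, np.float64(1.4497190304139687))
(array([412.755, 349.6  ,   1.031]), np.int64(1361), 1504, np.float64(1.607793072768569))
```

View pics/z12.png

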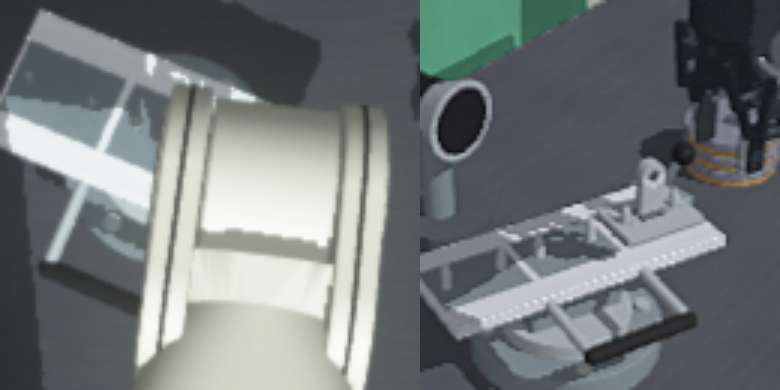

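```bash
python3 - <<'E'
from h import *
delta([555.7,325.8,180],.238,pick=False)
W=cloud("top",np.load("pics/top11.npy")); print(W[192,104],W[192,118],W[170,112])
E
```

```text
shift cm [39.36 -2.89  5.98] rot [-0.006 -0.001 -0.628] rows>= 8.0
[593.225 409.127  18.796] [595.817 374.869   7.348] [653.664 390.894  21.943]
```

Request:
step_arm(deltas="39.4 -2.9 4 0 0 -0.628 0.5; 39.4 -2.9 5 0 0 -0.628 0.5; 39.4 -2.9 6 0 0 -0.628 0.5; 39.4 -2.9 6 0 0 -0.628 0.5; 39.4 -2.9 6 0 0 -0.628 0.5; 39.4 -2.9 6 0 0 -0.628 0.5; 39.4 -2.9 6 0 0 -0.628 0.5; 39.4 -2.9 6 0 0 -0.628 0.5; 39.4 -2.9 6 0 0 -0.628 0.5; 39.4 -2.9 6 0 0 -0.628 0.5")

```text
time: 17.0
position: [555.3, 327.3, 177.9]
eef_rot: [[-0.238, 0.971, -0.008], [0.971, 0.238, -0.001], [0.001, -0.008, -1.0]]
contact_force: [-0.2, -0.9, 0.8]
finger_gap: 42.4
```

```bash
python3 - <<'E'
from h import *
im2,d2,W2=grab("side","12")
print(fit_lug([W2],[554,326]),robot.sense()["finger_gap"])
delta([555.7,325.8,26],.238,pick=False)
im,d,W=grab("top","12");cv2.imwrite("pics/z13.png",np.hstack([cv2.resize(im[150:280,70:210],None,fx=3,fy=3),cv2.resize(im2[250:384,100:230],None,fx=3,fy=390/134)]))
E
```

```text
(array([554.343, 325.383,   0.236]), np.int64(631), 679, np.float64(1.4893652919390639)) 42.77015810499495
shift cm [-0.06  0.1  15.31] rot [-0.006 -0.002  0.   ] rows>= 3.1
```

View pics/z13.png

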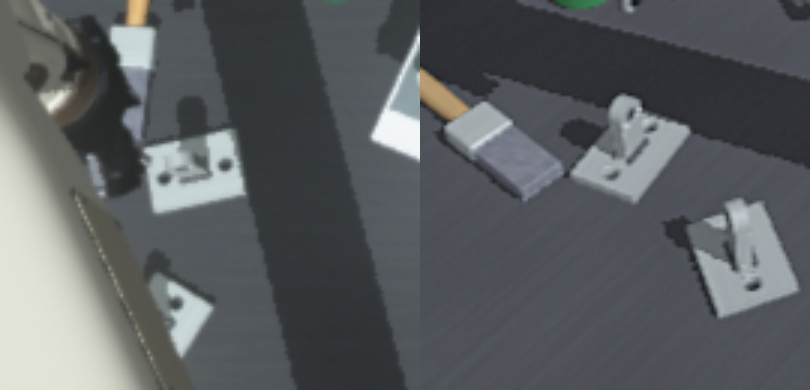

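Request:
step_arm(deltas="0 0.1 4 -0.006 0 0 0.5; 0 0.1 8 -0.006 0 0 0.5; 0 0.1 12 -0.006 0 0 0.5; 0 0.1 15 -0.006 0 0 0.5; 0 0.1 15.3 -0.006 0 0 0.5; 0 0.1 15.3 -0.006 0 0 0.7; 0 0.1 15.3 -0.006 0 0 1; 0 0.1 15.3 -0.006 0 0 1; 0 0.1 15.3 -0.006 0 0 1; 0 0.1 15.3 -0.006 0 0 1", newtons=90)

```text
time: 18.1
position: [557.7, 326.2, 30.2]
eef_rot: [[-0.235, 0.972, 0.005], [0.972, 0.235, 0.004], [0.002, 0.005, -1.0]]
contact_force: [-0.1, -2.7, 7.6]
finger_gap: 10.6
```

Request:
step_arm(deltas="0 0 0 0 0 0 1; 0 0 0 0 0 0 1; 0 0 0 0 0 0 1; 0 0 -2 0 0 0 1; 0 0 -5 0 0 0 1; 0 0 -9 0 0 0 1; 0 0 -13 0 0 0 1; 0 0 -17 0 0 0 1; 0 0 -17 0 0 0 1")

```text
time: 19.0
position: [559.9, 327.6, 207.1]
eef_rot: [[-0.235, 0.972, 0.016], [0.972, 0.235, 0.01], [0.006, 0.017, -1.0]]
contact_force: [1.0, 0.0, -4.7]
finger_gap: 10.6
```

```bash
python3 - <<'E'
from h import *
s=robot.sense();print(s["finger_gap"],s["contact_force"],s["joint_positions"])
p=pin(1); delta([p[0],p[1],197],SW,pick=False)
E
```

```text
10.596483736441467 [ 1.005  0.029 -4.674] [ 30.307  30.885  22.07   80.125   0.053 106.725]
shift cm [-32.36  -6.97   0.69] rot [ 0.015 -0.011  0.628] rows>= 6.6
```

Request:
step_arm(deltas="-16 -3.5 0 0.01 -0.01 0.3 1; -24 -5.2 0 0.015 -0.01 0.45 1; -32.3 -7 0.2 0.015 -0.01 0.628 1; -32.3 -7 0.2 0.015 -0.01 0.628 1; -32.3 -7 0.2 0.015 -0.01 0.628 1; -32.3 -7 0.2 0.015 -0.01 0.628 1; -32.3 -7 0.2 0.015 -0.01 0.628 1; -32.3 -7 0.2 0.015 -0.01 0.628 1; -32.3 -7 0.2 0.015 -0.01 0.628 1; -32.3 -7 0.2 0.015 -0.01 0.628 1")

```text
time: 20.0
position: [567.1, -1.9, 200.5]
eef_rot: [[0.38, 0.925, -0.002], [0.925, -0.38, 0.002], [0.001, -0.003, -1.0]]
contact_force: [0.5, -0.2, -6.0]
finger_gap: 11.0
```

```bash
python3 - <<'E'
from h import *
p=pin(1); delta([p[0],p[1],199],SW,pick=False)
im2=check(1,"13",30)
cv2.imwrite("pics/z14.png",cv2.resize(im2[120:240,210:340],None,fx=5,fy=5,interpolation=cv2.INTER_CUBIC))
E
```

```text
shift cm [-0.07  0.16  0.15] rot [-0.003 -0.001  0.001] rows>= 0.0
tcp [567.08   -1.917 200.5  ] yaw -0.38998810175616094 F [ 0.5   -0.207 -5.998] 11.004116501917002
table [566.692  -3.465  -0.391   0.006  -0.96 ] 2410 1.380399090546732
lug [565.453  -2.021 169.316  -0.393  -0.007  -0.012] 486 581 1.3996259725409068
lug rel. pin, in table axes [-2.089  0.863 55.265] dyaw -0.001646735481802053 lug-tcp [ -1.627  -0.104 -31.185]
```

View pics/z14.png

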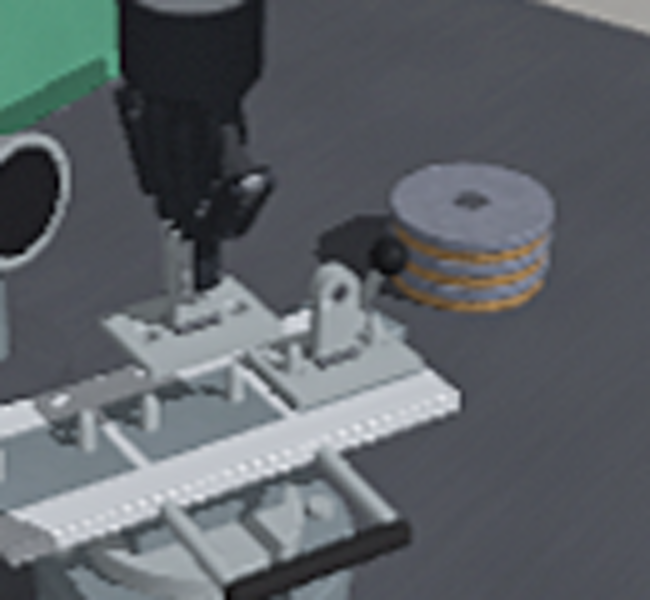

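Request:
step_arm(deltas="-0.09 0.2 0 0 0 0 1; -0.09 0.2 1 -0.003 0 0 1; -0.09 0.2 2 -0.003 0 0 1; -0.09 0.2 2.5 -0.003 0 0 1; -0.09 0.2 2.5 -0.003 0 0 1; -0.09 0.2 2.5 -0.003 0 0 1")

```text
time: 20.65
position: [568.6, -3.1, 175.6]
eef_rot: [[0.379, 0.925, 0.0], [0.925, -0.379, 0.001], [0.001, 0.0, -1.0]]
contact_force: [0.2, 0.1, -5.2]
finger_gap: 10.9
```

```bash
python3 - <<'E'
from h import *
im2=check(1,"14",30)
E
```

```text
tcp [568.643  -3.079 175.583] yaw -0.3892218003639573 F [ 0.212  0.113 -5.23 ] 10.917195428018509
table [566.814  -3.266  -0.391   0.007  -1.049] 2265 1.3920375497280886
lug [566.72   -3.161 144.238  -0.386  -0.002   0.003] 478 561 1.4442170590340477
lug rel. pin, in table axes [-0.439  0.061 30.285] dyaw 0.004637411009357939 lug-tcp [ -1.922  -0.082 -31.345]
```

Request:
step_arm(deltas="0 0.03 0.4 0 0 0 1; 0 0.03 0.7 0 0 0 1; 0 0.03 1 0 0 0 1; 0 0.03 1.2 0 0 0 1; 0 0.03 1.4 0 0 0 1; 0 0.03 1.6 0 0 0 1; 0 0.03 1.6 0 0 0 1")

```text
time: 21.4
position: [569.0, -3.2, 159.6]
eef_rot: [[0.38, 0.925, 0.001], [0.925, -0.38, 0.001], [0.001, 0.0, -1.0]]
contact_force: [-0.2, 0.2, -6.6]
finger_gap: 11.0
```

```bash
python3 - <<'E'
from h import *
im2=check(1,"15",30)
cv2.imwrite("pics/z15.png",cv2.resize(im2[120:240,210:340],None,fx=5,fy=5,interpolation=cv2.INTER_CUBIC))
E
```

```text
tcp [569.022  -3.237 159.616] yaw -0.3892949137984274 F [-0.169  0.22  -6.568] 10.96493585744374
table [566.929  -3.05   -0.393   0.007  -0.984] 2139 1.3929936293584995
lug [567.41   -3.19  128.014  -0.383  -0.001  -0.001] 477 556 1.427623053876471
lug rel. pin, in table axes [ 0.301  0.055 14.001] dyaw 0.010013473303900011 lug-tcp [ -1.612   0.047 -31.602]
```

View pics/z15.png

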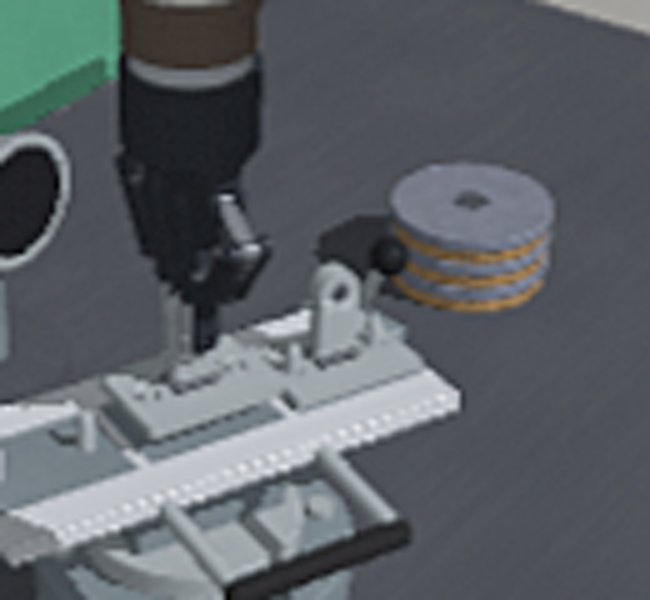

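Request:
step_arm(deltas="0 0 0.4 0 0 0 1; 0 0 0.8 0 0 0 1; 0 0 1.1 0 0 0 1; 0 0 1.3 0 0 0 1; 0 0 1.4 0 0 0 1; 0 0 1.45 0 0 0 1; 0 0 1.45 0 0 0 1")

```text
time: 22.15
position: [569.2, -3.2, 145.4]
eef_rot: [[0.38, 0.925, 0.001], [0.925, -0.38, 0.001], [0.001, 0.001, -1.0]]
contact_force: [-0.8, -0.6, -5.9]
finger_gap: 10.7
```

Request:
step_arm(deltas="0 0 0 0 0 0 0.4; 0 0 0 0 0 0 0.3; 0 0 0 0 0 0 0.3; 0 0 0 0 0 0 0.3; 0 0 -3 0 0 0 0.3; 0 0 -7 0 0 0 0.3; 0 0 -11 0 0 0 0.3; 5 -10 -11 0 0 0 0.3; 15 -15 -11 0 0 0 0.3; 20 -15 -11 0 0 0 0.3")

```text
time: 23.15
position: [515.6, 132.4, 256.9]
eef_rot: [[0.382, 0.924, 0.003], [0.924, -0.382, 0.001], [0.002, 0.003, -1.0]]
contact_force: [1.1, 0.6, -0.4]
finger_gap: 59.8
```

```bash
python3 - <<'E'
from h import *
im,im2,W,W2=seat("16")
cv2.imwrite("pics/z16.png",np.hstack([cv2.resize(im[150:280,200:340],None,fx=3,fy=3),cv2.resize(im2[120:250,200:320],None,fx=3,fy=3)]))
for r in ([412,349],):
    for ws in ([W],[W2],[W,W2]): print(fit_lug(ws,r))
E
```

```text
[515.698 137.199 256.19 ] [-0.181 -0.752 -0.086]
top table [569.377  -0.727  -0.384   0.005   0.008]
 pin 0 lugpts 81 plate height med 7.33 spread [ 4.2 10.1]
 pin 1 lugpts 81 plate height med 7.41 spread [ 4.4 10. ]
 pin 2 lugpts 0 plate height med 0.16 spread [-2.4  2.7]
side table [566.774  -3.255  -0.392   0.006  -1.008]
 pin 0 lugpts 99 plate height med 7.01 spread [1.1 9. ]
 pin 1 lugpts 100 plate height med 7.15 spread [1.3 9. ]
 pin 2 lugpts 0 plate height med 0.24 spread [-1.4  1.7]
(array([414.727, 375.722,   1.536]), np.int64(73), 83, np.float64(1.608551474076702))
(array([411.994, 348.628,   1.074]), np.int64(790), 824, np.float64(1.4852051951763372))
(array([412.134, 348.816,   1.063]), np.int64(852), 907, np.float64(1.5010623206987919))
```

View pics/z16.png

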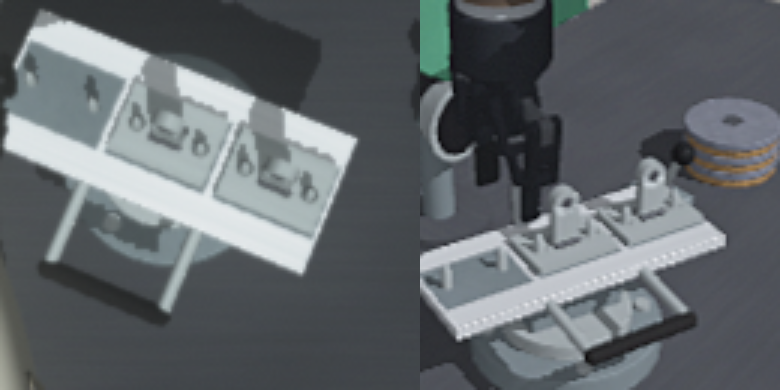

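```bash
python3 - <<'E'
from h import *
delta([413.3,349,180],1.06,pick=False)
E
```

```text
shift cm [ 15.81 -17.4    7.66] rot [ 0.004 -0.002 -1.442] rows>= 9.6
```

Request:
step_arm(deltas="15.8 -17.4 5 0 0 -1.442 0.3; 15.8 -17.4 7.5 0 0 -1.442 0.3; 15.8 -17.4 7.5 0 0 -1.442 0.3; 15.8 -17.4 7.5 0 0 -1.442 0.3; 15.8 -17.4 7.5 0 0 -1.442 0.3; 15.8 -17.4 7.5 0 0 -1.442 0.3; 15.8 -17.4 7.5 0 0 -1.442 0.3; 15.8 -17.4 7.5 0 0 -1.442 0.3; 15.8 -17.4 7.5 0 0 -1.442 0.3; 15.8 -17.4 7.5 0 0 -1.442 0.3")

```text
time: 24.25
position: [413.6, 348.7, 181.7]
eef_rot: [[-0.875, 0.484, 0.003], [0.484, 0.875, 0.003], [-0.001, 0.004, -1.0]]
contact_force: [0.4, 0.5, 0.0]
finger_gap: 59.8
```

```bash
python3 - <<'E'
from h import *
im2,d2,W2=grab("side","17")
print(fit_lug([W2],[412,349]),robot.sense()["finger_gap"])
delta([413.3,349,27],1.06,pick=False)
E
```

```text
(array([412.17 , 348.601,   1.039]), np.int64(793), 828, np.float64(1.488151379854315)) 59.89803252111407
shift cm [ 0.07 -0.05 15.47] rot [0.004 0.001 0.007] rows>= 3.1
```

Request:
step_arm(deltas="0.05 0 4 0 0 0 0.3; 0.05 0 8 0.004 0 0 0.3; 0.05 0 12 0.004 0 0 0.3; 0.05 0 15 0.004 0 0 0.3; 0.05 0 15.5 0.004 0 0 0.3; 0.05 0 15.5 0.004 0 0 0.6; 0.05 0 15.5 0.004 0 0 1; 0.05 0 15.5 0.004 0 0 1; 0.05 0 15.5 0.004 0 0 1; 0.05 0 15.5 0.004 0 0 1", newtons=90)

```text
time: 25.3
position: [415.1, 350.1, 29.0]
eef_rot: [[-0.876, 0.483, 0.005], [0.483, 0.876, 0.002], [-0.003, 0.004, -1.0]]
contact_force: [0.4, -2.2, 6.9]
finger_gap: 10.8
```

Request:
step_arm(deltas="0 0 0 0 0 0 1; 0 0 0 0 0 0 1; 0 0 0 0 0 0 1; 0 0 -2 0 0 0 1; 0 0 -5 0 0 0 1; 0 0 -9 0 0 0 1; 0 0 -13 0 0 0 1; 0 0 -17 0 0 0 1; 0 0 -17 0 0 0 1")

```text
time: 26.2
position: [417.0, 352.2, 204.7]
eef_rot: [[-0.876, 0.483, 0.013], [0.483, 0.876, 0.009], [-0.007, 0.014, -1.0]]
contact_force: [2.0, -0.0, -5.3]
finger_gap: 10.9
```

```bash
python3 - <<'E'
from h import *
s=robot.sense();print(s["finger_gap"],s["contact_force"],s["joint_positions"])
p=pin(2); delta([p[0],p[1],200],SW,pick=False)
E
```

```text
10.93627729808042 [ 2.02  -0.027 -5.255] [40.235 18.956  3.337 73.463 -0.079 69.118]
shift cm [-29.34 -14.38   0.47] rot [ 0.017 -0.005  1.458] rows>= 9.7
```

Request:
step_arm(deltas="-15 -7.2 0 0.017 -0.005 0.7 1; -22 -11 0 0.017 -0.005 1.1 1; -29.3 -14.4 0 0.017 -0.005 1.458 1; -29.3 -14.4 0 0.017 -0.005 1.458 1; -29.3 -14.4 0 0.017 -0.005 1.458 1; -29.3 -14.4 0 0.017 -0.005 1.458 1; -29.3 -14.4 0 0.017 -0.005 1.458 1; -29.3 -14.4 0 0.017 -0.005 1.458 1; -29.3 -14.4 0 0.017 -0.005 1.458 1; -29.3 -14.4 0 0.017 -0.005 1.458 1")

```text
time: 27.2
position: [602.8, 83.8, 201.2]
eef_rot: [[0.387, 0.922, -0.005], [0.922, -0.387, -0.001], [-0.003, -0.005, -1.0]]
contact_force: [0.3, 0.6, -5.9]
finger_gap: 10.7
```

Request:
step_arm(deltas="0 0 0 0 0 0 1; 0 0 0 0 0 0 1")

```text
time: 27.4
position: [601.4, 83.6, 198.4]
eef_rot: [[0.385, 0.923, -0.01], [0.923, -0.385, -0.001], [-0.005, -0.009, -1.0]]
contact_force: [0.4, -1.2, -5.8]
finger_gap: 10.7
```

```bash
python3 - <<'E'
from h import *
p=pin(2); delta([p[0],p[1],200],SW,pick=False)
im2=check(2,"18",30)
cv2.imwrite("pics/z17.png",cv2.resize(im2[120:240,210:340],None,fx=5,fy=5,interpolation=cv2.INTER_CUBIC))
E
```

```text
shift cm [ 0.21  0.24 -0.16] rot [-0.009  0.005 -0.005] rows>= 0.1
tcp [601.436  83.6   198.444] yaw -0.39560715559596804 F [ 0.371 -1.183 -5.775] 10.681132956234277
table [566.763  -3.282  -0.397   0.006  -0.984] 2003 1.4724852488578417
lug [599.627  84.294 168.219  -0.399  -0.004   0.007] 525 615 1.3803209562968428
lug rel. pin, in table axes [-3.939 -1.527 54.18 ] dyaw -0.002862544408450407 lug-tcp [ -1.809   0.694 -30.224]
```

View pics/z17.png

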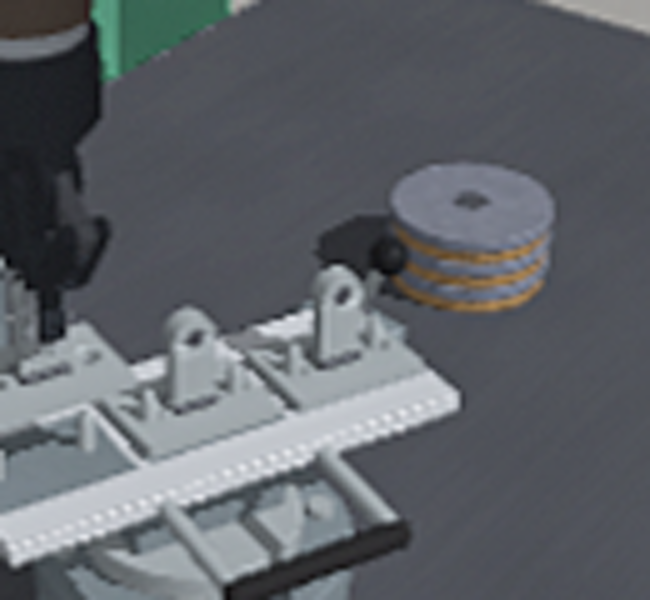

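Request:
step_arm(deltas="0.15 0.33 0 -0.009 0.005 0 1; 0.15 0.33 1 -0.009 0.005 0 1; 0.15 0.33 2 -0.009 0.005 0 1; 0.15 0.33 2.4 -0.009 0.005 0 1; 0.15 0.33 2.4 -0.009 0.005 0 1; 0.15 0.33 2.4 -0.009 0.005 0 1")

```text
time: 28.05
position: [605.1, 83.8, 174.9]
eef_rot: [[0.385, 0.923, 0.001], [0.923, -0.385, -0.0], [0.0, 0.001, -1.0]]
contact_force: [-0.2, -0.6, -6.3]
finger_gap: 10.7
```

```bash
python3 - <<'E'
from h import *
im2=check(2,"19",30)
cv2.imwrite("pics/z18.png",cv2.resize(im2[150:260,180:300],None,fx=5,fy=5,interpolation=cv2.INTER_CUBIC))
E
```

```text
tcp [605.104  83.833 174.92 ] yaw -0.39553461827272507 F [-0.158 -0.574 -6.259] 10.72993204300464
table [566.718  -3.201  -0.397   0.004  -0.884] 1875 1.4731564225305622
lug [603.862  84.595 144.769  -0.381   0.004  -0.007] 512 594 1.4198727609813404
lug rel. pin, in table axes [ 0.145  0.329 30.654] dyaw 0.015601096272382486 lug-tcp [ -1.242   0.763 -30.151]
```

View pics/z18.png

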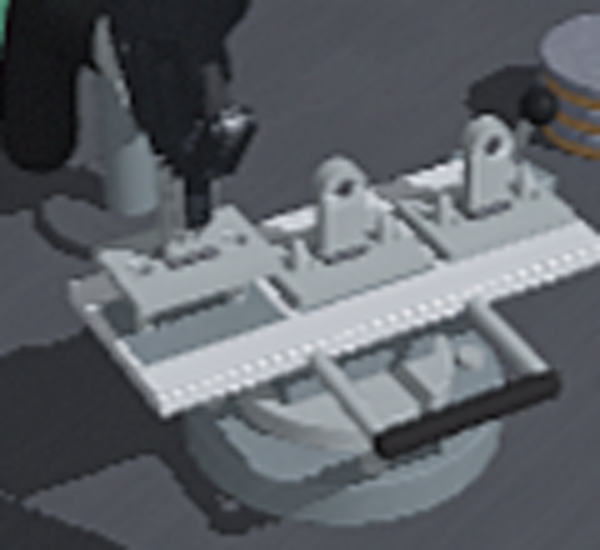

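Request:
step_arm(deltas="0 -0.02 0.4 0 0 0 1; 0 -0.02 0.7 0 0 0 1; 0 -0.02 1 0 0 0 1; 0 -0.02 1.2 0 0 0 1; 0 -0.02 1.4 0 0 0 1; 0 -0.02 1.6 0 0 0 1; 0 -0.02 1.6 0 0 0 1")

```text
time: 28.8
position: [605.0, 83.9, 158.9]
eef_rot: [[0.385, 0.923, 0.001], [0.923, -0.385, -0.0], [0.0, 0.001, -1.0]]
contact_force: [0.3, -0.6, -6.5]
finger_gap: 10.6
```

```bash
python3 - <<'E'
from h import *
im2=check(2,"20",30)
cv2.imwrite("pics/z19.png",cv2.resize(im2[150:260,180:300],None,fx=5,fy=5,interpolation=cv2.INTER_CUBIC))
E
```

```text
tcp [605.009  83.913 158.913] yaw -0.39551780031939404 F [ 0.334 -0.569 -6.488] 10.572910576300925
table [567.02   -3.917  -0.397  -0.071   1.355] 1123 1.5653652298034701
lug [603.558  84.567 128.792  -0.404  -0.     -0.007] 511 599 1.4170919651776388
lug rel. pin, in table axes [ 1.429  0.73  12.404] dyaw -0.006838714450194849 lug-tcp [ -1.452   0.654 -30.121]
```

View pics/z19.png

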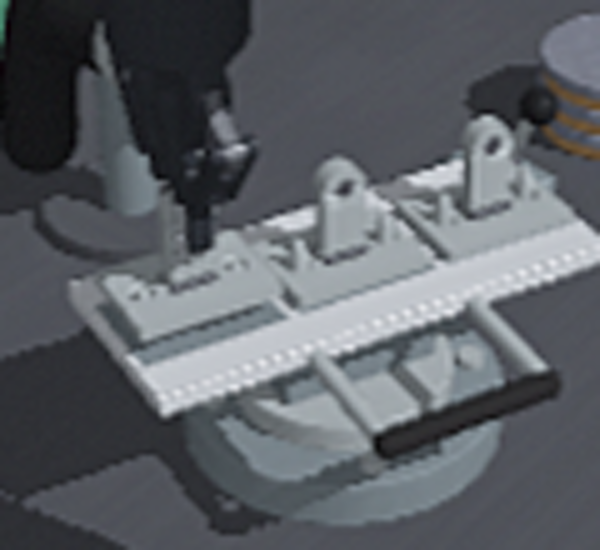

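Request:
step_arm(deltas="0 0 0.4 0 0 0 1; 0 0 0.8 0 0 0 1; 0 0 1.1 0 0 0 1; 0 0 1.3 0 0 0 1; 0 0 1.45 0 0 0 1; 0 0 1.5 0 0 0 1; 0 0 1.5 0 0 0 1")

```text
time: 29.55
position: [605.2, 83.9, 144.3]
eef_rot: [[0.385, 0.923, 0.001], [0.923, -0.385, -0.0], [0.0, 0.001, -1.0]]
contact_force: [1.3, -0.1, -5.8]
finger_gap: 10.6
```

Request:
step_arm(deltas="0 0 0 0 0 0 0.4; 0 0 0 0 0 0 0.3; 0 0 0 0 0 0 0.3; 0 0 0 0 0 0 0.3; 0 0 -3 0 0 0 0.3; 0 0 -7 0 0 0 0.3; 0 0 -11 0 0 0 0.3; 0 -10 -11 0 0 0 0; 10 -20 -11 0 0 0 0; 10 -20 -11 0 0 0 0")

```text
time: 30.55
position: [502.8, 186.9, 255.1]
eef_rot: [[0.388, 0.922, 0.003], [0.922, -0.388, 0.001], [0.002, 0.003, -1.0]]
contact_force: [1.6, 1.5, 0.9]
finger_gap: 85.3
```

```bash
python3 - <<'E'
from h import *
im,im2,W,W2=seat("21")
cv2.imwrite("pics/z20.png",np.hstack([cv2.resize(im[150:280,180:320],None,fx=3,fy=3),cv2.resize(im2[120:250,190:310],None,fx=3,fy=3)]))
E
```

```text
[500.51  190.647 255.122] [0.493 0.381 0.661]
top table [569.078  -1.096  -0.387   0.008  11.7  ]
 pin 0 lugpts 69 plate height med -4.08 spread [-6.6 -1.4]
 pin 1 lugpts 73 plate height med -4.09 spread [-7.  -1.3]
 pin 2 lugpts 68 plate height med -3.8 spread [-6.5 -1.1]
side table [567.349  -4.334  -0.397  -0.107   2.667]
 pin 0 lugpts 92 plate height med 4.75 spread [0.5 7.4]
 pin 1 lugpts 93 plate height med 4.74 spread [-0.2  7.7]
 pin 2 lugpts 103 plate height med 5.0 spread [0.2 7.6]
```

View pics/z20.png

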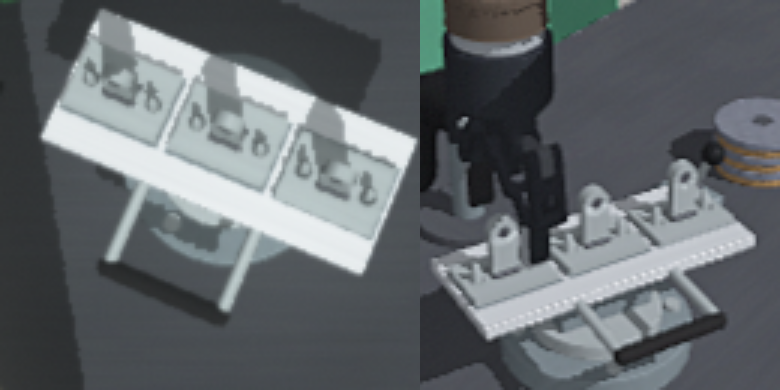

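```bash
cat >> h.py <<'E'
_bd=box_dist
def box_dist(q):
    o,b=_bd(q)
    for k in (-95,0,95):
        l=lug_dist(q-[0,k,15]); b=np.where(np.abs(l)<np.abs(b),l,b)
    return o,b
E
python3 - <<'E'
from h import *
for c in ("top","side"):
    W=cloud(c,np.load(f"pics/{c}21.npy")); print(c,fit_table([W],[568,-3,-.39,.007]))
b=HUB+Rt(-.39,0)@[-135,0,0]; print(b)
delta([b[0],b[1],200],-.39,pick=False)
delta([b[0],b[1],81],-.39,pick=False)
E
```

```text
top (array([569.087,  -1.44 ,  -0.403,   0.007,  -0.157]), np.int64(5636), np.float64(1.7106775062802506))
side (array([566.892,  -3.216,  -0.402,   0.008,  -1.203]), np.int64(3064), np.float64(1.3834418113913292))
[443.437  48.125 100.   ]
shift cm [-15.37   0.11   5.47] rot [ 0.    -0.002  0.002] rows>= 3.3
shift cm [-15.39   0.11  17.37] rot [ 0.    -0.002  0.002] rows>= 4.6
```

Request:
step_arm(deltas="-8 0.1 1 0 0 0 0; -15.4 0.1 5 0 0 0 0; -15.4 0.1 5 0 0 0 0.2; -15.4 0.1 5 0 0 0 0.2; -15.4 0.1 5 0 0 0 0.2; -15.4 0.1 9 0 0 0 0.2; -15.4 0.1 13 0 0 0 0.2; -15.4 0.1 17 0 0 0 0.2; -15.4 0.1 17.3 0 0 0 0.2; -15.4 0.1 17.3 0 0 0 0.2")

```text
time: 31.65
position: [444.2, 48.9, 82.1]
eef_rot: [[0.378, 0.926, 0.001], [0.926, -0.378, 0.002], [0.002, -0.0, -1.0]]
contact_force: [0.1, -0.4, 1.3]
finger_gap: 68.2
```

```bash
python3 - <<'E'
from h import *
b=HUB+Rt(-.395,0)@[-135,0,0]
delta([b[0],b[1],81],-.395,pick=False);print(robot.sense()["contact_force"])
im2,_,_=grab("side","22");cv2.imwrite("pics/z21.png",cv2.resize(im2[150:270,190:330],None,fx=5,fy=5))
E
```

```text
shift cm [-0.04 -0.04  0.11] rot [-0.    -0.002  0.008] rows>= 0.1
[ 0.094 -0.391  1.325]
```

View pics/z21.png

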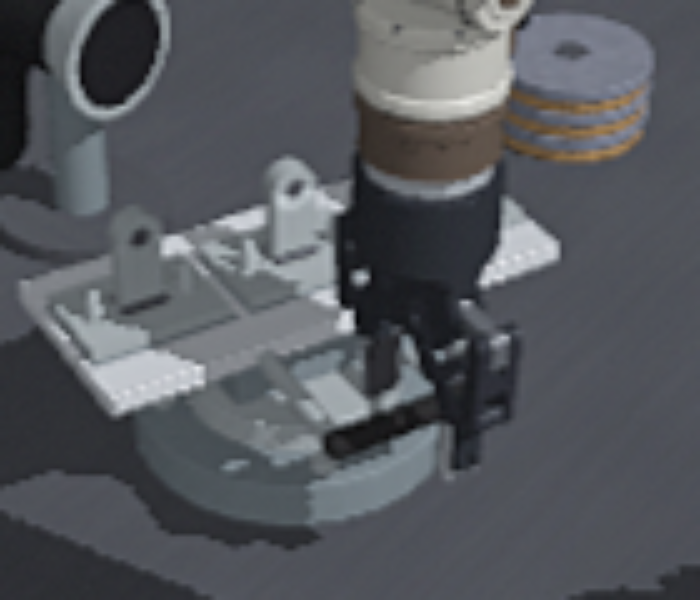

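Request:
step_arm(deltas="0 0 0.1 0 0 0.008 1; 0 0 0.1 0 0 0.008 1; 0 0 0.1 0 0 0.008 1; 0 0 0.1 0 0 0.008 1; 0 0 0.1 0 0 0.008 1; 0 0 0.1 0 0 0.008 1; 0 0 0.1 0 0 0.008 1", newtons=70)

```text
time: 32.4
position: [443.8, 50.1, 82.8]
eef_rot: [[0.385, 0.923, 0.001], [0.923, -0.385, 0.006], [0.006, -0.001, -1.0]]
contact_force: [-4.9, 3.4, 5.9]
finger_gap: 13.7
```

Request:
step_arm(deltas="0 0.02 -0.7 0 0 0 1; 0 0.07 -1.4 0 0 0 1; 0 0.16 -2.1 0 0 0 1; 0 0.29 -2.79 0 0 0 1; 0 0.45 -3.47 0 0 0 1; 0 0.65 -4.14 0 0 0 1; 0 0.88 -4.81 0 0 0 1; 0 1.14 -5.45 0 0 0 1; 0 1.14 -5.45 0 0 0 1; 0 1.14 -5.45 0 0 0 1")

```text
time: 33.4
position: [453.6, 45.9, 138.5]
eef_rot: [[0.384, 0.923, 0.0], [0.923, -0.384, 0.007], [0.007, -0.002, -1.0]]
contact_force: [-2.5, 4.4, -0.7]
finger_gap: 13.7
```

```bash
python3 - <<'E'
from h import *
for c in ("top","side"):
    im,d,W=grab(c,"23"); print(c,fit_table([W],[568,-3,-.4,.42])); cv2.imwrite(f"pics/z22{c}.png",cv2.resize(im[120:270,190:340],None,fx=4,fy=4))
print(robot.sense()["position"])
E
```

```text
top (array([569.053,  -1.683,  -0.4  ,   0.403,  -0.147]), np.int64(3998), np.float64(1.591108650811726))
side (array([566.291,  -2.811,  -0.398,   0.421,  -1.323]), np.int64(1808), np.float64(1.5524410514635))
[453.576  45.939 138.486]
```

View pics/z22side.png

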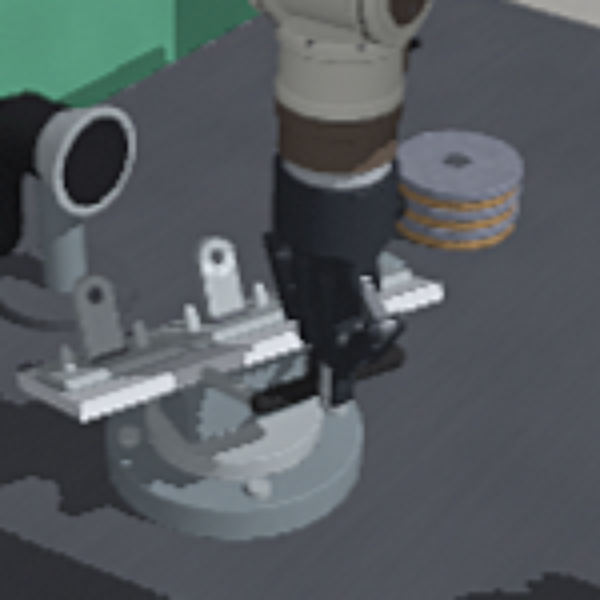

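Request:
step_arm(deltas="0 0.15 -0.35 0 0 0 1; 0 0.3 -0.7 0 0 0 1; 0 0.5 -1 0 0 0 1; 0 0.68 -1.35 0 0 0 1; 0 0.68 -1.35 0 0 0 1; 0 0.68 -1.35 0 0 0 1")

```text
time: 34.1
position: [459.5, 43.4, 152.6]
eef_rot: [[0.384, 0.923, -0.0], [0.923, -0.384, 0.008], [0.007, -0.003, -1.0]]
contact_force: [-2.1, 4.1, -4.9]
finger_gap: 13.7
```

```bash
python3 - <<'E'
from h import *
for c in ("top","side"):
    im,d,W=grab(c,"24"); print(c,fit_table([W],[568,-3,-.4,.52]))
s=robot.sense();print(s["position"],s["contact_force"])
E
```

```text
top (array([570.176,  -1.738,  -0.395,   0.51 ,  -0.7  ]), np.int64(3508), np.float64(1.5345395610279087))
side (array([566.239,  -2.806,  -0.397,   0.533,  -1.477]), np.int64(1686), np.float64(1.6561259883183805))
[459.481  43.435 152.588] [-0.7    4.476 -4.807]
```

Request:
step_arm(deltas="0 0 0 0 0 0 0.6; 0 0 0 0 0 0 0.4; 0 0 0 0 0 0 0.4; 0 0 0 0 0 0 0.4; 0 -0.2 -3 0 0 0 0.4; 0 -0.4 -6 0 0 0 0.4; 0 -2 -9 0 0 0 0.4; 0 -8 -10 0 0 0 0.4; 0 -15 -10 0 0 0 0.4; 0 -15 -10 0 0 0 0.4")

```text
time: 35.2
position: [318.7, 100.5, 253.6]
eef_rot: [[0.384, 0.923, 0.001], [0.923, -0.384, 0.008], [0.007, -0.002, -1.0]]
contact_force: [1.0, 0.7, 0.3]
finger_gap: 51.3
```

```bash
python3 - <<'E'
from h import *
Ws=[]
for c in ("top","side"):
    im,d,W=grab(c,"25"); Ws.append(W);T,n,e=fit_table([W],[568,-3,-.4,.52]); print(c,T,n,e); cv2.imwrite(f"pics/z23{c}.png",cv2.resize(im[120:270,190:340],None,fx=4,fy=4))
    for k in range(3):
        t=np.array([T[0],T[1],100+T[4]]);P=W.reshape(-1,3);P=P[np.isfinite(P).all(1)];q=(P-t)@Rt(T[2],T[3])-[0,(k-1)*95,15]
        m=(abs(q[:,0])<28)&(abs(q[:,0])>9)&(abs(q[:,1])<40)&(q[:,2]<20)&(q[:,2]>-3);print(k,m.sum(),np.median(q[m,2]))
a,b=cv2.imread("pics/z23top.png"),cv2.imread("pics/z23side.png");cv2.imwrite("pics/z23.png",cv2.resize(np.hstack([a,b]),(800,400)))
print(robot.sense()["position"],robot.sense()["contact_force"])
E
```

```text
top [569.685  -1.618  -0.394   0.515  -0.476] 5070 1.511621728110598
0 345 7.826707485387487
1 322 7.925743103023553
2 308 8.055818075968265
side [566.828  -3.125  -0.396   0.522  -1.484] 2158 1.6314743044004276
0 59 7.862905473739026
1 82 7.712582890391081
2 68 7.8402202416413616
[318.086 100.684 253.65 ] [-0.093 -0.082 -0.014]
```

View pics/z23.png

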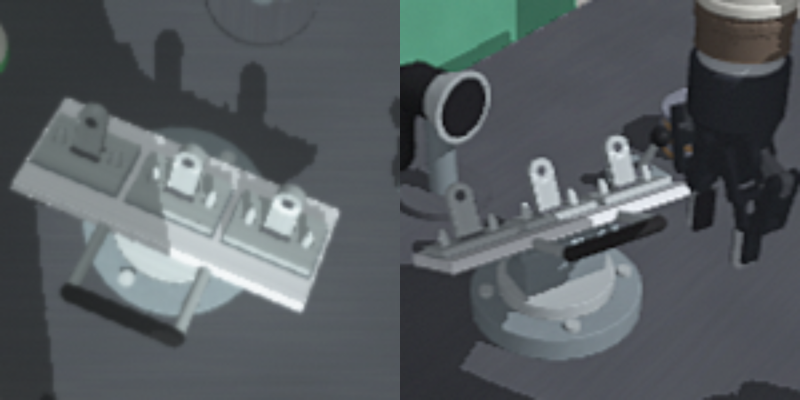

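```bash
python3 - <<'E'
from h import *
a=cv2.imread("pics/top25.png");b=cv2.imread("pics/side0.png")
cv2.imwrite("pics/z24.png",np.hstack([cv2.resize(a[155:205,330:380],None,fx=8,fy=8,interpolation=cv2.INTER_CUBIC),cv2.resize(b[155:205,260:310],None,fx=8,fy=8,interpolation=cv2.INTER_CUBIC)]))
W=cloud("top",np.load("pics/top25.npy"));P=W[150:210,325:385].reshape(-1,3)
B=P[(P[:,2]>82)&(P[:,2]<112)];print(len(B),B.mean(0))
f=lambda x,B:np.linalg.norm(B-x,axis=1)-13
print("ball",least_squares(f,[592,-243,92],args=(B,),loss='soft_l1').x)
Q=P[(P[:,2]>19)&(P[:,2]<31)&(np.hypot(P[:,0]-620,P[:,1]+245)<60)];print(len(Q),Q.mean(0),cv2.minAreaRect(Q[:,:2].astype(np.float32)))
Ws=cloud("side",np.load("pics/side0.npy"));P=Ws[150:215,255:315].reshape(-1,3);
B=P[(P[:,2]>82)&(P[:,2]<112)&(np.hypot(P[:,0]-590,P[:,1]+243)<25)];print("ball side",len(B),least_squares(f,[592,-243,92],args=(B,),loss='soft_l1').x)
E
```

```text
85 [ 594.231 -244.653  100.063]
ball [ 596.166 -246.152   91.864]
327 [ 637.116 -252.261   24.414] ((632.5184326171875, -254.82052612304688), (51.19651794433594, 70.67192840576172), 77.44294738769531)
ball side 49 [ 593.828 -248.537   91.142]
```

View pics/z24.png

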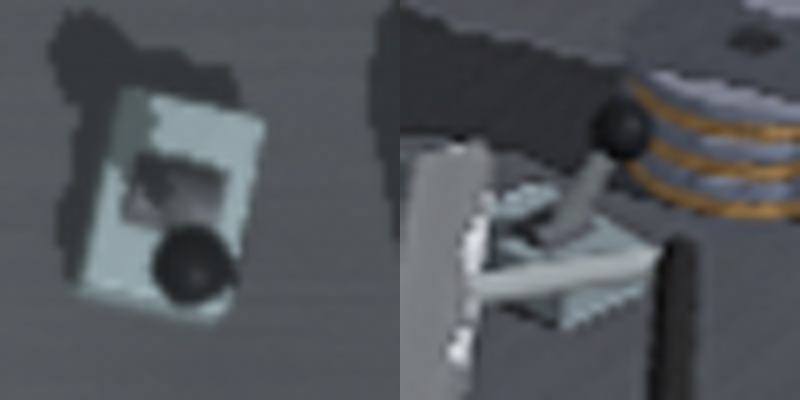

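```bash
python3 - <<'E'
from h import *
for p in ([420,-236,230],[551,-236,200],[551,-236,80]): delta(p,-.223,pick=False)
E
```

```text
shift cm [-27.25  22.27   2.11] rot [-0.002 -0.008 -0.168] rows>= 7.1
shift cm [-22.28  34.38   5.12] rot [-0.002 -0.008 -0.168] rows>= 8.3
shift cm [-22.37  34.41  17.12] rot [-0.002 -0.008 -0.168] rows>= 8.9
```

Request:
step_arm(deltas="-27.2 22.3 2 0 -0.008 -0.168 0.7; -27.2 22.3 2 0 -0.008 -0.168 1; -27.2 22.3 2 0 -0.008 -0.168 1; -27.2 22.3 2 0 -0.008 -0.168 1; -27.2 22.3 2 0 -0.008 -0.168 1; -27.2 22.3 2 0 -0.008 -0.168 1; -27.2 22.3 2 0 -0.008 -0.168 1; -22.3 34.4 5 0 -0.008 -0.168 1; -22.3 34.4 5 0 -0.008 -0.168 1; -22.3 34.4 5 0 -0.008 -0.168 1")

```text
time: 36.3
position: [553.3, -238.7, 199.8]
eef_rot: [[0.224, 0.975, -0.001], [0.975, -0.224, -0.001], [-0.001, -0.001, -1.0]]
contact_force: [-0.5, -0.5, 0.2]
finger_gap: -0.2
```

```bash
python3 - <<'E'
from h import *
delta([551,-236,80],-.223,pick=False)
E
```

```text
shift cm [ 0.22 -0.27 11.98] rot [-0.001  0.001 -0.003] rows>= 2.4
```

Request:
step_arm(deltas="0.2 -0.3 3 0 0 0 1; 0.2 -0.3 6 0 0 0 1; 0.2 -0.3 9 0 0 0 1; 0.2 -0.3 11.5 0 0 0 1; 0.2 -0.3 12 0 0 0 1; 0.2 -0.3 12 0 0 0 1")

```text
time: 36.9
position: [550.2, -236.5, 78.7]
eef_rot: [[0.224, 0.974, -0.004], [0.974, -0.224, -0.0], [-0.001, -0.003, -1.0]]
contact_force: [-0.9, 0.1, 0.7]
finger_gap: 0.2
```

```bash
python3 - <<'E'
from h import *
s=robot.sense();print(s["position"],s["contact_force"])
im,_,_=grab("top","26");im2,_,_=grab("side","26")
cv2.imwrite("pics/z25.png",np.hstack([cv2.resize(im[150:230,310:410],None,fx=4,fy=4),cv2.resize(im2[130:210,240:340],None,fx=4,fy=4)]))
E
```

```text
[ 550.17  -236.535   78.72 ] [-0.905  0.061  0.681]
```

View pics/z25.png

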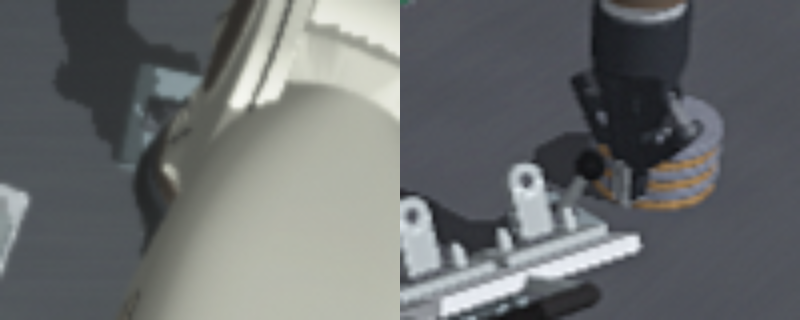

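Request:
step_arm(deltas="0 1 -0.1 0 0 0 1; 0 2 -0.1 0 0 0 1; 0 3 -0.1 0 0 0 1; 0 4 -0.1 0 0 0 1; 0 5 -0.1 0 0 0 1; 0 6 -0.1 0 0 0 1; 0 7 -0.1 0 0 0 1; 0 8 -0.1 0 0 0 1; 0 8.8 -0.1 0 0 0 1; 0 8.8 -0.1 0 0 0 1")

```text
time: 38.0
position: [639.3, -257.3, 83.7]
eef_rot: [[0.224, 0.975, 0.004], [0.975, -0.224, -0.003], [-0.002, 0.005, -1.0]]
contact_force: [0.8, 0.2, 0.1]
finger_gap: -0.1
```

```bash
python3 - <<'E'
from h import *
s=robot.sense();print(s["position"],s["contact_force"])
im,_,_=grab("top","27");im2,_,W=grab("side","27")
cv2.imwrite("pics/z26.png",np.hstack([cv2.resize(im[130:230,310:410],None,fx=4,fy=4),cv2.resize(im2[120:220,240:340],None,fx=4,fy=4)]))
E
```

```text
[ 639.258 -257.268   83.67 ] [0.783 0.17  0.131]
```

View pics/z26.png

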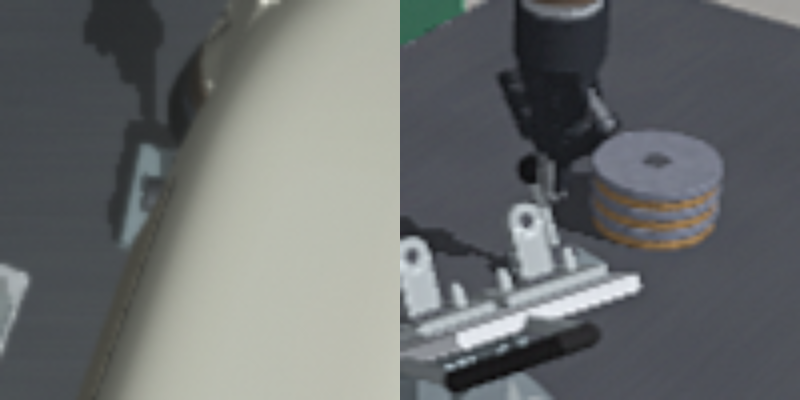

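```bash
python3 - <<'E'
from h import *
im=cv2.imread("pics/side27.png")
d=np.array([np.cos(.223),-np.sin(.223)])
for a in (-.5,.2,.3,.35,.4,.45,.5): print(a,proj("side",[632.5-1.5+80*np.sin(a)*d[0],-254.8-1+80*np.sin(a)*d[1],22-1+80*np.cos(a)]))
cv2.imwrite("pics/z27.png",cv2.resize(im[145:195,250:300],None,fx=10,fy=10,interpolation=cv2.INTER_CUBIC))
g=im[145:180,262:285].max(2)
m=(g<32).astype(np.uint8); n,l,st,c=cv2.connectedComponentsWithStats(m); print(st,c+[262,145])
E
```

```text
-0.5 [287.505 170.724]
0.2 [276.41  162.203]
0.3 [274.833 161.831]
0.35 [274.063 161.73 ]
0.4 [273.309 161.686]
0.45 [272.571 161.698]
0.5 [271.853 161.765]
[[  0   0  23  35 738]
 [  5   0   4   5   7]
 [ 21   0   1   1   1]
 [ 15   2   1   1   1]
 [ 16   5   1   1   1]
 [ 19   4   4   3   5]
 [  8   6   2   3   3]
 [ 11   6   1   1   1]
 [ 11   9   2   1   2]
 [ 12  11   2   2   2]
 [ 15  13   8  10  19]
 [  8  14   4   7  24]
 [ 16  28   1   1   1]] [[272.816 162.383]
 [268.571 147.286]
 [283.    145.   ]
 [277.    147.   ]
 [278.    150.   ]
 [282.4   150.   ]
 [270.333 152.   ]
 [273.    151.   ]
 [273.5   154.   ]
 [274.5   156.5  ]
 [279.947 161.   ]
 [271.667 162.   ]
 [278.    173.   ]]
```

View pics/z27.png

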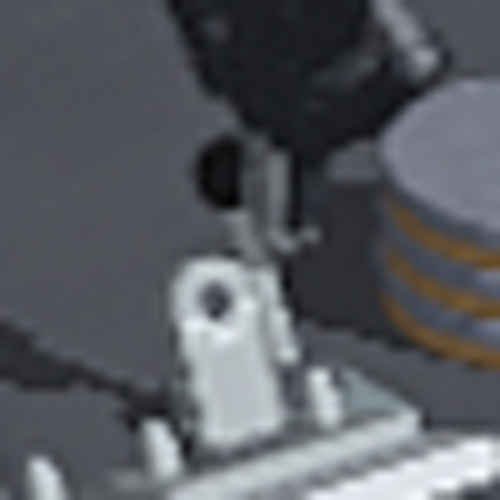

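Request:
step_arm(deltas="0 0.3 0.2 0 0 0 1; 0 0.6 0.3 0 0 0 1; 0 0.8 0.3 0 0 0 1; 0 0.8 0.3 0 0 0 1")

```text
time: 38.5
position: [644.1, -258.4, 80.2]
eef_rot: [[0.224, 0.975, -0.001], [0.975, -0.224, -0.002], [-0.002, -0.001, -1.0]]
contact_force: [-6.1, 1.7, 4.3]
finger_gap: -0.0
```

Request:
step_arm(deltas="0 0.2 0.1 0 0 0 1; 0 0.4 0.1 0 0 0 1; 0 0.4 0.1 0 0 0 1")

```text
time: 38.8
position: [644.3, -258.5, 79.3]
eef_rot: [[0.225, 0.974, -0.009], [0.974, -0.225, 0.0], [-0.002, -0.009, -1.0]]
contact_force: [-11.6, 2.5, 7.2]
finger_gap: -0.2
```

```bash
python3 - <<'E'
from h import *
im,_,W=grab("side","28")
cv2.imwrite("pics/z28.png",cv2.resize(im[145:195,250:300],None,fx=10,fy=10,interpolation=cv2.INTER_CUBIC))
E
```

```text
(no output)
```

View pics/z28.png

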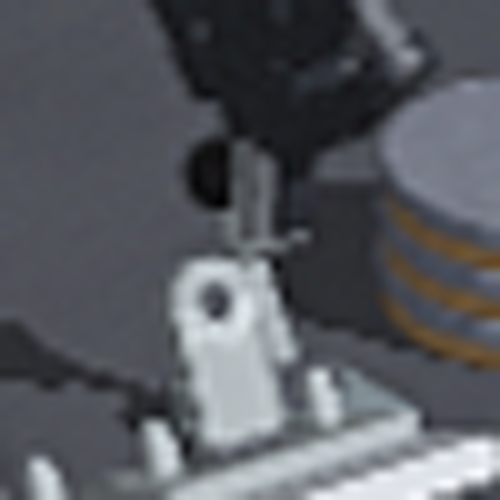

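Request:
step_arm(deltas="0 -1 -0.1 0 0 0 1; 0 -3 -0.2 0 0 0 1; 0 -6 -0.3 0 0 0 1; 0 -9 -1 0 0 0 1; 0 -9 -5 0 0 0 1; 0 -9 -9 0 0 0 1; 0 -13 -13 0 0 0 1; 0 -18 -14 0 0 0 1; 0 -23 -14 0 0 0 1; 0 -26 -14 0 0 0 1")

```text
time: 39.85
position: [390.2, -199.5, 222.6]
eef_rot: [[0.225, 0.974, -0.008], [0.974, -0.225, -0.001], [-0.002, -0.007, -1.0]]
contact_force: [0.8, 0.3, 0.8]
finger_gap: 0.3
```

Request:
step_arm(deltas="0 -3 0 0 0 0 1; -4 -6 0 0 0 0 1; -8 -6 0 0 0 0 1; -8 -6 0 0 0 0 1")

```text
time: 40.25
position: [312.9, -267.3, 223.9]
eef_rot: [[0.23, 0.973, -0.006], [0.973, -0.23, -0.004], [-0.005, -0.005, -1.0]]
contact_force: [0.3, 0.2, -0.3]
finger_gap: 0.3
```

```bash
python3 - <<'E'
from h import *
d=np.array([np.cos(.223),-np.sin(.223)])
ims=[]
for c in ("top","side"):
    im,dd,W=grab(c,"29"); ims.append(im); T,n,e=fit_table([W],[568,-3,-.4,.52]); print(c,T,n,e)
    for k in range(3):
        t=np.array([T[0],T[1],100+T[4]]);P=W.reshape(-1,3);P=P[np.isfinite(P).all(1)];q=(P-t)@Rt(T[2],T[3])-[0,(k-1)*95,15]
        m=(abs(q[:,0])<28)&(abs(q[:,0])>9)&(abs(q[:,1])<40)&(q[:,2]<20)&(q[:,2]>-3);print(k,m.sum(),np.median(q[m,2]))
    if 1:
        B=P[(P[:,2]>84)&(P[:,2]<125)&(np.hypot(P[:,0]-665,P[:,1]+263)<35)];x=least_squares(lambda x:np.linalg.norm(B-x,axis=1)-13,[668,-263,92],loss='soft_l1').x
        print("ball",len(B),x,"sw",np.arcsin(((x[:2]-[632.5,-254.8])@d)/80)+.5)
s=robot.sense();print(s["position"],s["contact_force"],np.abs(s["qvel"]).max(),s["time"])
cv2.imwrite("pics/z29.png",np.hstack([ims[0][50:290,90:440],cv2.resize(ims[1][110:330,90:350],(284,240))]))
E
```

```text
top [569.785  -1.489  -0.394   0.514  -0.488] 5103 1.5597164216363246
0 334 7.824655109992012
1 333 8.038486840557919
2 322 7.7791974706528535
ball 84 [ 670.896 -263.454   91.509] sw 1.0143700243547549
side [566.854  -3.267  -0.395   0.52   -1.465] 2177 1.585573959479228
0 67 7.701118226521171
1 70 7.660514403342711
2 81 7.770258425853019
ball 43 [ 668.231 -264.922   90.579] sw 0.9820058477898448
[ 313.637 -264.575  223.425] [ 0.094  0.845 -0.313] 2.0841045829440694 40.35
```

View pics/z29.png

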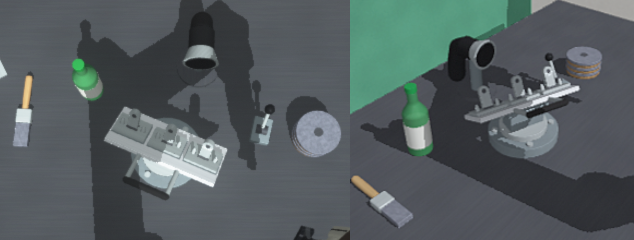

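Everything checks out: three plates are seated, tilt is about 0.52, the switch is about 1.0 and the bystanders haven't moved.

```bash
python3 - <<'E'
from h import *
print(robot.finish_job())
E
```

```text
the job is handed in; nothing more can be done
None
```

The job is done and handed in at about 40 s; the interface gave no verdict. I brought the table level and turned it to face the nozzle. I then seated all three lug plates on the three pin pairs, tilted the table and threw the switch fully over.

Last checks from both cameras, before handing in:
- **Tilt:** 0.514 rad in the top view and 0.520 in the side view; the target is 0.524.
- **Facing the nozzle:** swivel is -0.395 rad and the mouth bears -0.389, so it is about 1 mm off the table's axis.
- **Plates:** their tops stand 7.7–8.0 mm above the face at all three pin pairs, so they lie flush.
- **Switch:** about 0.98–1.01 rad, and it was against its stop under a 12 N push.
- **Bystanders:** the brush, discs and bottle look unmoved; I checked this by eye, not by measurement.
- **Arm:** clear of everything, with no contact force.

The two cameras disagreed by 2–3 mm on absolute positions. I therefore worked out each fit from the plate and the pins in the same side-camera picture. No check failed.

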